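# Load a copper blank into the marking press and bring the punch down on it

## Task

Load the hand marking press: slide the round copper blank across the feed table, without picking it up, until it drops flat into the round nest of the die slide. Then push the die slide all the way in to its stop under the ram, and bring the lever down as far as it goes so that the punch rests on the blank; leave it all like that and do not knock over or shift the other things on the bench.

Things in the scene. Friction and masses are not known exactly. Their poses are not given: they have to be found in the camera images.
- blank_center (a point): Centre (half-way up) of the loose round copper blank, a flat disc 50 mm in diameter and 5 mm thick, about 88 g. It starts lying flat on the feed table of the press.
- nest (a point): Centre of the floor of the round nest, a flat recess 53 mm in diameter and 3.5 mm deep in the top of the die slide. The floor is 41.5 mm above the bench. A blank lying in it has its centre 2.5 mm above this point and stands 1.5 mm proud of the slide's top. Axes as press. The slide's plate reaches 45 mm each way along press x, and 50 mm to -y and 110 mm to +y. The nest moves with the slide.
- press: The hand press, fixed to the bench, grey cast frame 232 mm high. Origin at bench level; -x is its front, where the robot is, z is up. The ram's axis is at x = 0, y = -75 mm; the nest runs along x = 0, from y = +75 mm (slide fully out) to y = -75 mm (fully in). Behind the slide a steel way, x = 47 to 57 mm, stands 6 mm above the slide's top as a fence.
- feed_table (a point): Centre of the top of the feed table, a flat aluminium plate 128 mm along press x and 150 mm along press y, in front (-x) of the loading station. Its top is 45 mm above the bench, flush with the top of the die slide across a 2 mm gap. Axes as press.
- head_top (a point): Centre of the top of the press head, a block 150 mm along press x, 64 mm along press y and 120 mm high (its underside 112 mm above the bench). The 25 mm square ram goes down through it, 45 mm in front of this point, and stands up to 66 mm out of its top. The column under it stands behind the slide.
- die_slide (a joint): Travel of the die slide in m: 0 fully out (nest at the loading station), 0.150 fully in, against its stop, with the nest under the ram. It grows as the slide moves along press -y. About 3 N moves it and it stays where it is left.
- push_plate (a point): Middle of the outer (+y) face of the upright black push plate at the outer end of the die slide, 59 mm above the bench. The plate is 56 mm wide along press x, 8 mm thick, its top 73 mm above the bench. This face lies 110 mm to the +y side of the nest's centre. Outside it the bed is 29 mm above the bench. Pushing on this face along press -y runs the slide in.
- lever (a joint): Angle of the press lever in rad: 0 fully up (lever 62 degrees above level, pointing to the front), 1.06 fully down against its stop (about level, pointing to the front). It grows as the ball end goes forward and down. Friction holds it where it is left; about 4 N at the ball brings it down. The punch goes down 18 mm per rad and at 1.05 it meets a blank lying in the nest.
- lever_ball (a point): Centre of the black ball, 30 mm in diameter, at the end of the press lever, a steel rod 12 mm thick. It goes round lever_pivot at 140 mm from it, in the upright plane of press x and z.
- lever_pivot (a point): Point on the lever's axis (which runs along press y), at press x = 22, y = -155 mm, 180 mm above the bench, in the plane of the ball's path.
- punch_face (a point): Centre of the round lower face, 16 mm in diameter, of the steel punch under the ram; it moves only up and down.
- billet_center (a point): Bystander: a turned wooden knapping billet standing upright, 54 mm in diameter at the foot, 182 mm tall; point half-way up. Leave alone.
- flint_center (a point): Bystander: a dark, loose flint nodule about 80 mm across and 50 mm high, in front of the press; point at its middle. Leave alone.
- tray_center (a point): Bystander: an orange parts tray, 150 x 200 x 45 mm (long side along its y), with spare blanks and stones; point at its middle. Leave alone.
- stick_center (a point): Bystander: a round wooden stick 24 mm thick and 280 mm long lying on the bench along its x axis; point at its middle. Leave alone.
Things that resemble listed ones, but are neither listed nor needed, are in the scene too. Leave any green look-alike of the part that bears blank_center alone.

How it is judged:
By the outcome, as a careful person would: the job done as asked, in the order asked, and still so for the second after the job is handed in, with the robot touching nothing.
It also fails if it takes over 70 s, if anything falls off the work surface, if the arm or the gripper's body presses on something with over 40 N, if the wrist force passes 120 N, or if a joint passes its speed limit or range.

## Robot

A 6-joint arm with a two-finger parallel gripper is mounted at the origin on the work surface. World frame = base frame: x ahead of the robot, y to its left, z up, the work surface at z = 0. Lengths are in m, angles in rad, forces in N, time in s.
With the tool pointing down it reaches from about 0.35 to 0.975 m from the base axis. Payload 4.9 kg.
Tool frame: the origin (TCP) lies at the very end of the fingers, on their centre line; the grasp point (between the pads) lies 19 mm behind it (manip.hold_point_z is the distance from the TCP to the grasp point, in m); z points along the fingers, x is the direction in which the jaws open and shut, and the axes are right-handed (so a half turn about z gives the same grasp; the last joint's range is limited). The gripper opens to 85 mm and grips with 20 to 120 N. Pads are 22 mm wide; open, the fingers measure 114 mm over their backs; the gripper's body (76 mm by 85 mm) begins 54 mm behind the grasp point. The pads swing forward as they close: fully open they stand 13 mm farther back than shut.
Start: joints at [-1.442, 0.053, 1.613, -0, 1.476, -0.119], TCP at [0.153, -0.606, 0.231] pointing down, gripper open.
Joint ranges: [-3.01, 3.01], [-1.01, 2.22], [0.06, 2.58], [-1.02, 4.17], [0.09, 2.62], [-3.14, 3.14]. Speed limits (rad/s): [2.57, 2.57, 3.14, 3.14, 3.14, 3.14].

## Interface

Orientations are given as a unit quaternion [w, x, y, z].
In Python, from plant import manip gives the robot as it stands.
- The arm moves only by the shell command python3 -m handwheel 'ROWS' [OPENING]. ROWS is JSON, a list of rows, each an object of numbers: "dx", "dy", "dz": the shift along the tool's x, y, z in m; "ax", "ay", "az": the turn, a rotation vector about the tool's x, y, z in rad. In form: [{"dx": .., "dy": .., "dz": .., "ax": .., "ay": .., "az": ..}, ...]. A call has 1 to 5 rows; each row is the pose to reach, as a shift and turn from the pose commanded when the call began, along the tool's axes at that moment; what a row does not reach only later rows make up. A row lasts 1/8 s, in which the tool goes at most 62.5 mm and 10.7 degrees, less where a joint would pass 70% of its speed; a pose out of reach is approached as far as the arm can. A call with a gripper value outside its range is refused whole. OPENING is the closure in counts, from 0 (fully open) to 255 (shut), set as the call begins (- or left out, the last holds). The fingers move at their own pace and stop on an object; the grip force is fixed at half the most. Time passes only in rows, so rows that repeat a pose let the fingers close. It gives the time, the measured TCP pose, the force and the opening at its end, in the units of the state.
- manip.state(): the state, without advancing time (a new reading comes with each control period).
- manip.grab_frame(name): name is "side" or "top"; returns a dict with "image" (384x512x3 uint8, blue, green, red), "z_map" (384x512 float32, m along the optical axis (not along the pixel's ray), 0 where there is no reading), "K" (3x3 intrinsics, pixels), "k1" (the pictures are not rectified: a ray, as slopes to the right and down, at radius r is drawn at 1 + k1 r^2 times it, then the intrinsics apply), "xyz" and "rotation" of the camera in the world. Camera axes: x right, y up, looking along -z (the intrinsics and any distortion apply to the point x, -y, -z); pixel columns grow to the right and rows downward; lengths in m; the calibration is good to about 2 mm. A picture is of the moment at which its call begins.
- manip.job_done(): hands the job in, once; it reports no verdict.
The state is a dict: "time": time; "joint_pos": joint angles; "joint_vel": joint speeds; "joint_efforts": joint torques, N m; "tool_pos": TCP position; "tool_rot": TCP orientation; "contact_force": force on the tool from outside, world axes, zero at the start; "ft_torque": the same for the moment, N m; "gripper_width": opening from 0.0 (shut) to 1.0 (fully open).
Only numpy, scipy, OpenCV 4.12 (cv2) and the standard library are available. Lean on these libraries where they do the work, as an engineer would, in place of code of your own. Each camera call takes 0.05 s, during which the arm holds its last target.

## Working session

There is one attempt and no reset: what is moved stays moved. The work goes in short steps, Python scripts to look and compute and a shell command to move; the robot and the scene stay as the last step left them, time stands still between calls to the robot, and variables do not carry over. Pictures are saved under pics/ and viewed, and the job is handed in when it is done.

```bash
ls; mkdir -p pics
cat > h.py <<'E'
import numpy as np, cv2, pickle
from plant import manip
def snap(n,tag):
    f=manip.grab_frame(n); cv2.imwrite(f'pics/{tag}.png',f['image']); pickle.dump(f,open(f'{tag}.pkl','wb')); return f
def slopes(f,u,v):
    K=np.array(f['K']);k=f['k1']
    p=cv2.undistortPoints(np.array([[[u,v]]],float),K,np.array([k,0,0,0,0.]))[0,0]
    return p
def ray(f,u,v):
    x,y=slopes(f,u,v); return np.array(f['rotation']).reshape(3,3)@np.array([x,-y,-1.])
def onz(f,u,v,z):
    d=ray(f,u,v);o=np.array(f['xyz']);return o+d*(z-o[2])/d[2]
def dep(f,u,v):
    return np.array(f['xyz'])+ray(f,u,v)*f['z_map'][int(round(v)),int(round(u))]
def cloud(f):
    h,w=f['z_map'].shape;uu,vv=np.meshgrid(np.arange(w),np.arange(h))
    p=cv2.undistortPoints(np.stack([uu,vv],-1).reshape(-1,1,2).astype(float),np.array(f['K']),np.array([f['k1'],0,0,0,0.])).reshape(h,w,2)
    z=f['z_map'];c=np.stack([p[...,0]*z,-p[...,1]*z,-z],-1)
    P=c@np.array(f['rotation']).reshape(3,3).T+np.array(f['xyz']);P[z==0]=np.nan;return P
def proj(f,p):
    c=np.array(f['rotation']).reshape(3,3).T@(np.array(p)-np.array(f['xyz']));x,y=c[0]/-c[2],-c[1]/-c[2]
    r=1+f['k1']*(x*x+y*y);K=np.array(f['K']);return K[0,0]*x*r+K[0,2],K[1,1]*y*r+K[1,2]
E
python3 - <<'E'
from h import *
for n in('side','top'):
    f=snap(n,n+'0');print(n,f['K'],f['k1'],f['xyz'],f['rotation'])
print(manip.state(),manip.hold_point_z)
E
```

```text
pics
side [[369.73683243   0.         258.33027168]
 [  0.         369.73683243 193.51540681]
 [  0.           0.           1.        ]] -0.08355345352461402 [0.09392488 0.59812843 0.9332645 ] [-0.29616687 -0.12588126  0.35288294  0.87858564]
top [[479.39248678   0.         247.69917908]
 [  0.         479.39248678 196.04073534]
 [  0.           0.           1.        ]] 0.014123802161124892 [0.49335321 0.03145829 1.34041189] [-0.70129177 -0.02035434  0.03567076  0.71169035]
{'time': 0.1, 'joint_pos': array([-1.44198391e+00,  5.33146554e-02,  1.61414966e+00, -4.45620338e-05,
        1.47602582e+00, -1.18982778e-01]), 'joint_vel': array([-0.00192574, -0.00192108, -0.00368675,  0.00012806,  0.00174532,
       -0.00024771]), 'joint_efforts': array([ 5.08088010e-05, -3.94907606e+01, -3.71365356e+01, -1.25985530e-04,
        3.92815928e-03, -6.06928822e-06]), 'tool_pos': array([ 0.15321703, -0.60534153,  0.23017541]), 'tool_rot': array([-6.51794568e-04,  7.89072274e-01, -6.14299638e-01, -6.89754349e-04]), 'contact_force': array([0.04117727, 0.66930623, 0.07953021]), 'ft_torque': array([ 0.02431975, -0.03458159,  0.04035287]), 'gripper_width': 0.9986488604387267} 0.0187
```

Rotation is a quaternion; fix the helper.

Run:
```python
s=open('h.py').read()
s=s.replace("np.array(f['rotation']).reshape(3,3)","Rm(f)")
s=s.replace("def snap","from scipy.spatial.transform import Rotation as Ro\ndef Rm(f):\n    q=f['rotation'];return Ro.from_quat([q[1],q[2],q[3],q[0]]).as_matrix()\ndef snap",1)
open('h.py','w').write(s)
```

```text
(no output)
```

View pics/top0.png

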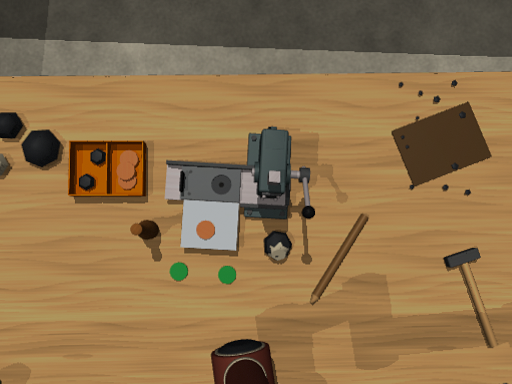

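View pics/side0.png

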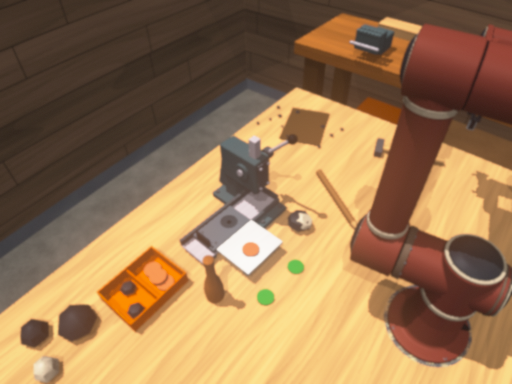

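The top view shows the blank at (206,230), the nest (with a dark hole) at (221,184), the lever ball at (308,212), the push plate near (182,181), the billet at (146,230) and the flint at (278,246). Next I'll measure these.

Run:
```python
from h import *
f=pickle.load(open('top0.pkl','rb'));s=pickle.load(open('side0.pkl','rb'))
im=cv2.resize(f['image'][110:280,120:340],None,fx=3.6,fy=3.5,interpolation=cv2.INTER_CUBIC);cv2.imwrite('pics/topcrop.png',im)
P=cloud(f);Q=cloud(s)
def cen(m):
    n,l,st,c=cv2.connectedComponentsWithStats(m.astype(np.uint8));return [(c[i],st[i]) for i in range(1,n) if st[i,4]>40]
for nm,F in(('top',f),('side',s)):
    h=cv2.cvtColor(F['image'],cv2.COLOR_BGR2HSV)
    m=(h[...,0]>5)&(h[...,0]<14)&(h[...,1]>150)&(h[...,2]>150)
    for c,st in cen(m): print(nm,'copper?',c,st,onz(F,*c,.0475 if 1 else 0).round(4))
    # table: bright, low sat
    m=(h[...,1]<40)&(h[...,2]>150)
    for c,st in cen(m):
        mm=cv2.connectedComponents(m.astype(np.uint8))
        print(nm,'white',c,st,onz(F,*c,.045).round(4))
for u,v in[(206,230),(190,210),(221,184),(182,181),(308,212),(278,246),(146,230),(270,150),(277,176),(200,165),(304,173),(235,170)]:
    print(u,v,P[v,u].round(4),f['image'][v,u])
h=cv2.cvtColor(f['image'],cv2.COLOR_BGR2HSV)
m=((h[...,1]<40)&(h[...,2]>150)).astype(np.uint8)
c=max(cv2.findContours(m,0,2)[0],key=cv2.contourArea)
box=cv2.boxPoints(cv2.minAreaRect(c));print(box)
print([onz(f,*b,.045).round(4) for b in box])
```

```text
top copper? [126.39646018 168.44070796] [116 150  22  39 565] [0.6752 0.3292 0.0475]
top copper? [205.23045267 229.20576132] [197 221  18  17 243] [0.5081 0.1181 0.0475]
top white [172.19565217 183.70772947] [165 165  16  35 414] [0.6324 0.2065 0.045 ]
top white [274.02803738 176.        ] [269 171  11  11 107] [ 0.6498 -0.07    0.045 ]
top white [248.2755102 189.       ] [240 173  18  30 392] [0.6152 0.0007 0.045 ]
top white [209.74878801 223.96474218] [ 181  200   58   50 2269] [0.522 0.106 0.045]
side copper? [370.21590909 240.77272727] [357 231  33  20 264] [ 0.2382 -0.1184  0.0475]
side copper? [149.21763959 280.99619289] [ 100  248   89   83 1576] [0.6601 0.3715 0.0475]
side copper? [207.84848485 260.74242424] [204 257   9   9  66] [0.5766 0.2238 0.0475]
side copper? [207.02777778 286.34722222] [205 276   6  21  72] [0.5222 0.2859 0.0475]
side copper? [405.23232323 339.6010101 ] [395 326  24  31 198] [0.033  0.1048 0.0475]
side white [364.57971014  45.24637681] [351  41  27   9  69] [ 0.8525 -1.3481  0.045 ]
side white [253.93877551 139.75510204] [250 136   9   8  49] [ 0.8163 
[... 243 characters left out ...]
[0.5604 0.1587 0.0461] [178 176 172]
221 184 [0.6303 0.0747 0.0408] [22 24 25]
182 181 [0.6365 0.177  0.0707] [4 5 5]
308 212 [ 0.5393 -0.123   0.2969] [27 27 27]
278 246 [ 0.4602 -0.0764  0.0506] [132 160 172]
146 230 [0.5077 0.2647 0.1089] [ 7 18 32]
270 150 [ 0.688  -0.0469  0.2352] [82 85 74]
277 176 [ 0.6202 -0.0574  0.2897] [150 152 163]
200 165 [0.6824 0.1309 0.0455] [52 54 54]
304 173 [ 0.6373 -0.13    0.2006] [63 64 64]
235 170 [0.6676 0.036  0.0452] [98 99 96]
[[180.1656  246.76765]
 [183.01646 199.72832]
 [238.17747 203.0714 ]
 [235.32661 250.11073]]
[array([0.4622, 0.1857, 0.045 ]), array([0.5885, 0.1775, 0.045 ]), array([0.5773, 0.0286, 0.045 ]), array([0.4509, 0.0381, 0.045 ])]
```

View pics/topcrop.png

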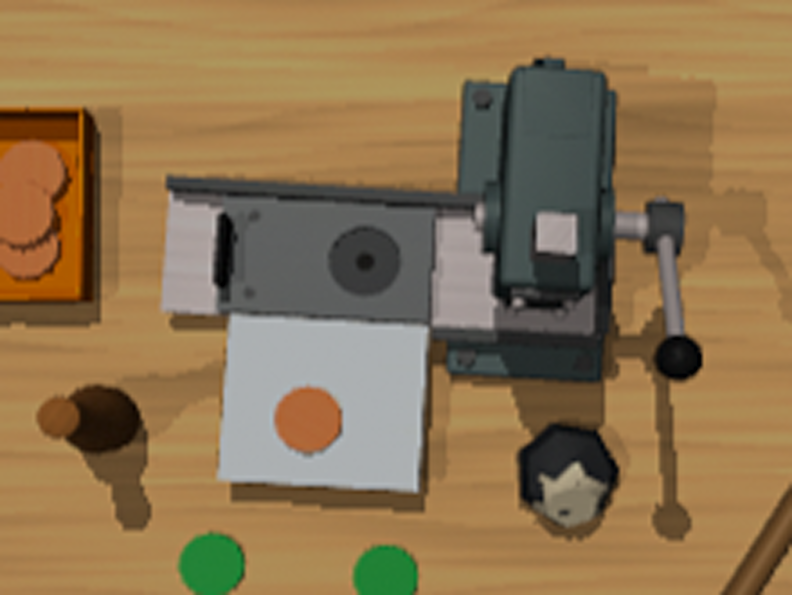

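Run:
```python
from h import *
f=pickle.load(open('top0.pkl','rb'));s=pickle.load(open('side0.pkl','rb'))
def tri(a,b):
    o1,d1,o2,d2=np.array(f['xyz']),ray(f,*a),np.array(s['xyz']),ray(s,*b)
    d1/=np.linalg.norm(d1);d2/=np.linalg.norm(d2)
    t=np.linalg.lstsq(np.c_[d1,-d2],o2-o1,rcond=None)[0];p,q=o1+d1*t[0],o2+d2*t[1];return (p+q)/2,np.linalg.norm(p-q)
def comp(F,m,near):
    n,l,st,c=cv2.connectedComponentsWithStats(m.astype(np.uint8))
    k=l[near[1],near[0]];
    cs=max(cv2.findContours((l==k).astype(np.uint8),0,1)[0],key=cv2.contourArea)
    return c[k],st[k],cv2.fitEllipse(cv2.convexHull(cs))
def hsv(F):return cv2.cvtColor(F['image'],cv2.COLOR_BGR2HSV)
ht,hs=hsv(f),hsv(s)
print('px',ht[230,206],ht[184,215],ht[184,221],ht[180,205],s['image'][250,251],hs[250,251],hs[221,229],hs[225,218])
bt=comp(f,(ht[...,1]>100)&(ht[...,2]>100)&(ht[...,0]<25),(206,230))
bs=comp(s,(hs[...,1]>100)&(hs[...,2]>100)&(hs[...,0]<25),(251,250))
print(bt,bs)
print('blank',onz(f,*bt[0],.05),onz(s,*bs[0],.05),tri(bt[0],bs[0]))
for F,uv,h in((f,(215,184),ht),(s,(226,224),hs)):
    v=h[...,2].astype(int);print(v[uv[1]-8:uv[1]+9,uv[0]-10:uv[0]+14:1])
```

```text
px [ 11 171 174] [90  4 60] [20 31 25] [75  5 96] [102 160 246] [ 12 149 246] [10 71 90] [177  17 147]
(array([205.19702602, 229.4795539 ]), array([196, 221,  19,  18, 269], dtype=int32), ((205.16957092285156, 229.41009521484375), (18.115293502807617, 18.277061462402344), 70.76053619384766)) (array([250.32727273, 248.97575758]), array([243, 243,  16,  13, 165], dtype=int32), ((250.2364959716797, 248.98452758789062), (12.961175918579102, 15.445145606994629), 90.8859634399414))
blank [0.50732139 0.11802231 0.05      ] [0.50429788 0.11990443 0.05      ] (array([0.50684876, 0.11792416, 0.04565888]), np.float64(0.0012970717081196243))
[[96 96 98 97 97 97 97 97 98 90 78 65 51 43 58 61 60 60 60 54 52 62 78 95]
 [97 96 97 97 97 97 97 98 95 70 46 57 61 60 61 60 61 61 60 61 60 54 57 75]
 [97 97 97 97 96 96 98 95 73 56 59 60 60 60 59 60 59 60 60 60 61 60 60 53]
 [96 96 96 97 96 97 98 78 40 55 60 60 61 60 61 60 60 60 60 61 60 60 60 59]
 [96 96 96 96 97 97 95 63 46 58 60 60 61 60 61 61 61 61 60 59 60 60 60 59]
 [97 95 97 96 97 98 85 63 60 61 60 60 60 60 61 58 56 61 62 60 59 59 59 59]
 [97 96 97 9
[... 1831 characters left out ...]
48 147 147 145 141 133 125 118 114 112 110 110 109 110 112 116 122
  129 138 143 146 145 144]
 [148 148 148 148 147 146 143 137 132 126 121 119 118 120 120 123 129 135
  140 144 144 145 145 147]
 [148 147 148 148 147 146 146 145 142 140 137 135 133 136 137 138 141 144
  145 146 145 144 148 166]
 [149 148 149 149 147 147 148 147 146 146 145 144 144 144 145 146 147 147
  147 146 146 150 171 209]
 [149 148 148 148 148 147 148 148 147 147 146 146 147 147 147 146 146 147
  147 147 153 177 216 238]
 [149 149 148 148 148 148 148 147 147 147 147 146 147 148 147 147 147 147
  148 156 180 219 239 247]
 [149 150 149 148 149 148 148 148 147 147 147 149 147 147 148 147 146 148
  161 188 221 240 247 249]]
```

```bash
cat >> h.py <<'E'
def nest(f,lo=0,hi=78,near=(215,184)):
    v=cv2.cvtColor(f['image'],cv2.COLOR_BGR2HSV)[...,2]
    m=((v<hi)).astype(np.uint8);m[:172]=0
    n,l,st,c=cv2.connectedComponentsWithStats(m,connectivity=4);k=l[near[1],near[0]]
    cs=max(cv2.findContours((l==k).astype(np.uint8),0,1)[0],key=cv2.contourArea)
    return cv2.fitEllipse(cv2.convexHull(cs)),st[k]
E
python3 - <<'E'
from h import *
f=pickle.load(open('top0.pkl','rb'));s=pickle.load(open('side0.pkl','rb'))
e,st=nest(f);print(e,st,'nest',onz(f,*e[0],.045))
v=cv2.cvtColor(s['image'],cv2.COLOR_BGR2HSV)[...,2]
m=(v<126).astype(np.uint8);m[:212]=0;m[:, :214]=0;m[:,240:]=0;m[236:]=0
n,l,stt,c=cv2.connectedComponentsWithStats(m,connectivity=4);k=l[224,226]
e2=cv2.fitEllipse(cv2.convexHull(max(cv2.findContours((l==k).astype(np.uint8),0,1)[0],key=cv2.contourArea)))
print(e2,stt[k],onz(s,*e2[0],.045))
P=cloud(f)
# fence line, and slide edges: yaw via fence long edge + table
h=cv2.cvtColor(f['image'],cv2.COLOR_BGR2HSV)
sm=((h[...,2]>85)&(h[...,2]<110)&(h[...,1]<20)&(P[...,2]>.035)&(P[...,2]<.055)).astype(np.uint8)
n,l,st,c=cv2.connectedComponentsWithStats(sm);k=l[180,205];print('slide',st[k])
box=cv2.boxPoints(cv2.minAreaRect(max(cv2.findContours((l==k).astype(np.uint8),0,1)[0],key=cv2.contourArea)))
B=[onz(f,*b,.045) for b in box];print(np.round(B,4))
# head top
hm=(P[...,2]>.215)&(P[...,2]<.25);Pm=P[hm];c=cv2.minAreaRect((Pm[:,:2]*1000).astype(np.float32));print('head',c,len(Pm),np.median(Pm[:,2]))
# ball
bm=(np.linalg.norm(P[...,:2]-[.535,-.125],axis=-1)<.03)&(P[...,2]>.25);print('ball',bm.sum(),P[bm].mean(0),P[bm].max(0),P[bm].min(0))
# push plate
pm=(P[...,2]>.062)&(P[...,2]<.085)&(abs(P[...,0]-.63)<.06)&(abs(P[...,1]-.175)<.03);print('plate',pm.sum(),P[pm].min(0),P[pm].max(0),cv2.minAreaRect((P[pm][:,:2]*1000).astype(np.float32)))
E
```

```text
((220.8910675048828, 184.00242614746094), (19.894319534301758, 19.979150772094727), 103.24602508544922) [211 174  20  21 317] nest [0.62981532 0.07481212 0.045     ]
((228.56588745117188, 220.99722290039062), (12.51512622833252, 16.651185989379883), 83.5148696899414) [221 215  17  13 172] [0.62691448 0.07483526 0.045     ]
slide [ 180  166   61   35 1330]
[[0.5917 0.1861 0.045 ]
 [0.6804 0.1807 0.045 ]
 [0.6693 0.0223 0.045 ]
 [0.5804 0.0286 0.045 ]]
head ((447.6019287109375, -239.09326171875), (658.2620849609375, 575.7575073242188), 88.80744171142578) 1891 0.23184767207058865
ball 163 [ 0.5416865 -0.1237907  0.2889048] [ 0.56348717 -0.11124197  0.29903618] [ 0.52437799 -0.13780118  0.26241172]
plate 69 [0.60958599 0.17478901 0.06204378] [0.66339504 0.18523635 0.08049666] ((636.4954833984375, 180.42984008789062), (8.520224571228027, 54.14705276489258), 85.93017578125)
```

The slide and lever both start partly moved. Relative to the table and ram, the nest sits at about press y = +50, and the lever is about 48° above level. The nest is still beside the table, so I'll push the blank straight into it using two partly open fingers as a cradle.

```bash
cat >> h.py <<'E'
def rel(p,jawdeg=None):
    """p world target; jawdeg desired world heading of tool x (tool down)"""
    st=manip.state();q=st['tool_rot'];R=Ro.from_quat([q[1],q[2],q[3],q[0]])
    d=R.inv().apply(np.array(p)-st['tool_pos'])
    a=np.zeros(3)
    if jawdeg is not None:
        j=np.radians(jawdeg);X=np.array([np.cos(j),np.sin(j),0]);Z=np.array([0,0,-1.]);T=Ro.from_matrix(np.c_[X,np.cross(Z,X),Z])
        a=(R.inv()*T).as_rotvec()
    print('t',round(st['time'],2),'pos',st['tool_pos'].round(4),'F',st['contact_force'].round(1),'g',round(st['gripper_width'],3),'jaw',np.degrees(np.arctan2(R.as_matrix()[1,0],R.as_matrix()[0,0])).round(2))
    print('d',d.round(4),'a',a.round(4));return d,a
E
python3 - <<'E'
from h import *
rel([.42,-.25,.25],-109.4)
E
```

```text
t 0.1 pos [ 0.1532 -0.6053  0.2302] F [0.  0.7 0.1] g 0.999 jaw -75.8
d [-0.2791 -0.3458 -0.0192] a [4.000e-04 1.900e-03 5.864e-01]
```

```bash
python3 -m handwheel '[{"dx":-0.279,"dy":-0.346,"dz":-0.02,"az":0.586},{"dx":-0.279,"dy":-0.346,"dz":-0.02,"az":0.586},{"dx":-0.279,"dy":-0.346,"dz":-0.02,"az":0.586},{"dx":-0.279,"dy":-0.346,"dz":-0.02,"az":0.586},{"dx":-0.279,"dy":-0.346,"dz":-0.02,"az":0.586}]' 165
python3 - <<'E'
from h import *
rel([.447,.139,.20],-109.4)
E
```

```text
t 0.1 pos [ 0.1532 -0.6053  0.2302] F [0.  0.7 0.1] g 0.999 jaw -75.8
d [-0.6495 -0.4674  0.0315] a [4.000e-04 1.900e-03 5.864e-01]invalid input at $[0]: expected keys dx, dy, dz, ax, ay, az
```

```bash
python3 -m handwheel '[{"dx":-0.279,"dy":-0.346,"dz":-0.02,"ax":0,"ay":0,"az":0.586},{"dx":-0.279,"dy":-0.346,"dz":-0.02,"ax":0,"ay":0,"az":0.586},{"dx":-0.279,"dy":-0.346,"dz":-0.02,"ax":0,"ay":0,"az":0.586},{"dx":-0.279,"dy":-0.346,"dz":-0.02,"ax":0,"ay":0,"az":0.586},{"dx":-0.279,"dy":-0.346,"dz":-0.02,"ax":0,"ay":0,"az":0.586}]' 165
python3 - <<'E'
from h import *
rel([.447,.139,.20],-109.4)
E
```

```text
time: 0.72
tool_pos: [0.3404, -0.3561, 0.2449]
tool_rot: [0.0, -0.578, 0.816, 0.0]
contact_force: [0.6, -0.3, -0.1]
gripper_width: 0.357
t 0.72 pos [ 0.3404 -0.3561  0.2449] F [ 0.6 -0.3 -0.1] g 0.357 jaw -109.42
d [-0.5023  0.064   0.0451] a [ 0.0001  0.0004 -0.0003]
```

```bash
python3 -m handwheel '[{"dx":-0.25,"dy":0.02,"dz":0.02,"ax":0,"ay":0,"az":0},{"dx":-0.25,"dy":0.02,"dz":0.02,"ax":0,"ay":0,"az":0},{"dx":-0.25,"dy":0.02,"dz":0.02,"ax":0,"ay":0,"az":0},{"dx":-0.25,"dy":0.02,"dz":0.02,"ax":0,"ay":0,"az":0},{"dx":-0.5,"dy":0.064,"dz":0.045,"ax":0,"ay":0,"az":0}]'
python3 - <<'E'
from h import *
rel([.447,.139,.10],-109.4)
E
```

```text
time: 1.35
tool_pos: [0.4135, -0.0537, 0.219]
tool_rot: [0.0, -0.578, 0.816, -0.0]
contact_force: [1.2, 0.1, -0.2]
gripper_width: 0.354
t 1.35 pos [ 0.4135 -0.0537  0.219 ] F [ 1.2  0.1 -0.2] g 0.354 jaw -109.4
d [-0.1929  0.0325  0.119 ] a [-0.0005  0.0001  0.0001]
```

```bash
python3 -m handwheel '[{"dx":-0.193,"dy":0.032,"dz":0.02,"ax":0,"ay":0,"az":0},{"dx":-0.193,"dy":0.032,"dz":0.05,"ax":0,"ay":0,"az":0},{"dx":-0.193,"dy":0.032,"dz":0.1,"ax":0,"ay":0,"az":0},{"dx":-0.193,"dy":0.032,"dz":0.119,"ax":0,"ay":0,"az":0},{"dx":-0.193,"dy":0.032,"dz":0.119,"ax":0,"ay":0,"az":0}]'
python3 - <<'E'
from h import *
rel([.447,.139,.05],-109.4)
f=snap('top','t1');s=snap('side','s1')
cv2.imwrite('pics/t1c.png',cv2.resize(f['image'][150:290,150:330],None,fx=4,fy=4,interpolation=2))
cv2.imwrite('pics/s1c.png',cv2.resize(s['image'][170:310,170:350],None,fx=4,fy=4,interpolation=2))
E
```

```text
time: 1.98
tool_pos: [0.4433, 0.1379, 0.0951]
tool_rot: [-0.005, -0.579, 0.815, 0.002]
contact_force: [-0.8, 0.2, -0.5]
gripper_width: 0.351
t 1.98 pos [0.4433 0.1379 0.0951] F [-0.8  0.2 -0.5] g 0.351 jaw -109.18
d [-0.0024 -0.0036  0.0451] a [ 0.0095 -0.0049  0.0037]
```

View pics/t1c.png

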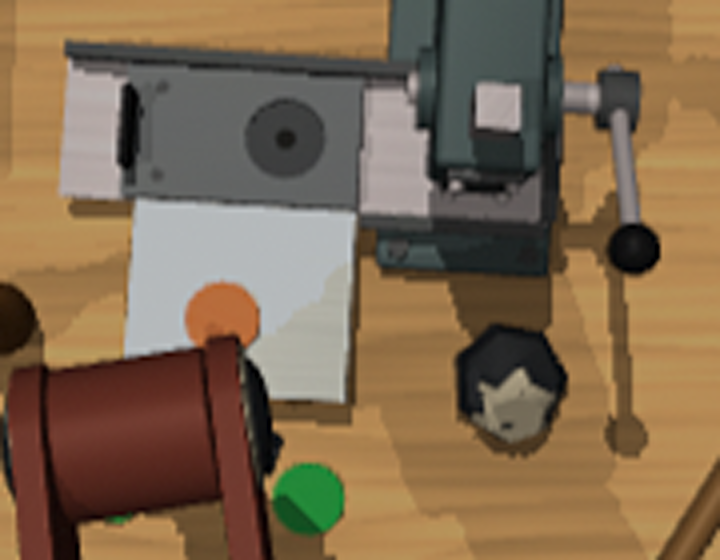

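View pics/s1c.png

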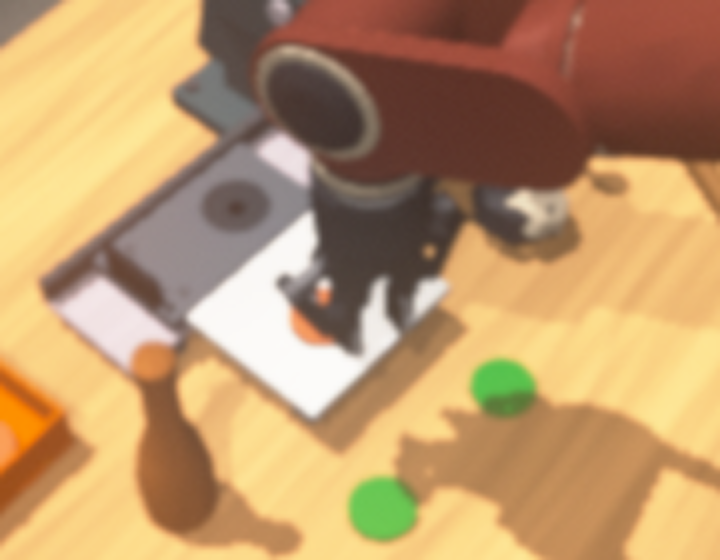

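```bash
python3 - <<'E'
from h import *
rel([.461,.1342,.056],-109.4)
E
python3 -m handwheel '[{"dx":-0.002,"dy":-0.018,"dz":0.0,"ax":0.009,"ay":-0.005,"az":0.003},{"dx":-0.002,"dy":-0.018,"dz":0.02,"ax":0.009,"ay":-0.005,"az":0.003},{"dx":-0.002,"dy":-0.018,"dz":0.039,"ax":0.009,"ay":-0.005,"az":0.003},{"dx":-0.002,"dy":-0.018,"dz":0.039,"ax":0.009,"ay":-0.005,"az":0.003},{"dx":-0.002,"dy":-0.018,"dz":0.039,"ax":0.009,"ay":-0.005,"az":0.003}]'
python3 - <<'E'
from h import *
rel([.461,.1342,.046],-109.4)
E
```

```text
t 2.08 pos [0.4472 0.1369 0.1003] F [0.4 0.4 0.2] g 0.352 jaw -109.34
d [-0.0021 -0.0139  0.0443] a [ 0.0005 -0.0007  0.001 ]
time: 2.7
tool_pos: [0.4668, 0.1324, 0.0632]
tool_rot: [0.006, -0.576, 0.817, -0.003]
contact_force: [0.4, -0.4, -0.3]
gripper_width: 0.354
t 2.7 pos [0.4668 0.1324 0.0632] F [ 0.4 -0.4 -0.3] g 0.354 jaw -109.62
d [0.0004 0.0063 0.0171] a [-0.0121  0.0065 -0.0039]
```

```bash
python3 -m handwheel '[{"dx":0,"dy":0.006,"dz":0.005,"ax":-0.011,"ay":0.006,"az":-0.004},{"dx":0,"dy":0.006,"dz":0.009,"ax":-0.011,"ay":0.006,"az":-0.004},{"dx":0,"dy":0.006,"dz":0.012,"ax":-0.011,"ay":0.006,"az":-0.004},{"dx":0,"dy":0.006,"dz":0.013,"ax":-0.011,"ay":0.006,"az":-0.004},{"dx":0,"dy":0.006,"dz":0.013,"ax":-0.011,"ay":0.006,"az":-0.004}]'
python3 - <<'E'
from h import *
rel([.461,.1342,.046],-109.4)
E
```

```text
time: 3.32
tool_pos: [0.4594, 0.135, 0.0481]
tool_rot: [-0.001, -0.578, 0.816, 0.001]
contact_force: [-0.5, 0.2, 0.3]
gripper_width: 0.35
t 3.33 pos [0.4594 0.135  0.0481] F [-0.5  0.2  0.3] g 0.35 jaw -109.32
d [ 0.0002 -0.0018  0.0021] a [ 0.0022 -0.0011  0.0014]
```

No contact at TCP z = 0.048, so I'll feel for the table in 1 mm steps.

```bash
python3 -m handwheel '[{"dx":0,"dy":0,"dz":0.001,"ax":0,"ay":0,"az":0},{"dx":0,"dy":0,"dz":0.002,"ax":0,"ay":0,"az":0},{"dx":0,"dy":0,"dz":0.003,"ax":0,"ay":0,"az":0},{"dx":0,"dy":0,"dz":0.003,"ax":0,"ay":0,"az":0}]'
python3 -m handwheel '[{"dx":0,"dy":0,"dz":0.001,"ax":0,"ay":0,"az":0},{"dx":0,"dy":0,"dz":0.001,"ax":0,"ay":0,"az":0}]'
python3 -m handwheel '[{"dx":0,"dy":0,"dz":0.001,"ax":0,"ay":0,"az":0},{"dx":0,"dy":0,"dz":0.001,"ax":0,"ay":0,"az":0}]'
```

```text
time: 3.82
tool_pos: [0.4594, 0.135, 0.0451]
tool_rot: [-0.001, -0.578, 0.816, 0.001]
contact_force: [-0.5, -0.7, -0.5]
gripper_width: 0.354
time: 4.08
tool_pos: [0.4596, 0.135, 0.0446]
tool_rot: [-0.001, -0.578, 0.816, 0.0]
contact_force: [-1.7, 0.2, 2.4]
gripper_width: 0.35
time: 4.32
tool_pos: [0.4597, 0.135, 0.0445]
tool_rot: [-0.001, -0.579, 0.816, 0.001]
contact_force: [-5.4, -0.3, 10.0]
gripper_width: 0.354
```

```bash
python3 -m handwheel '[{"dx":0,"dy":0,"dz":-0.003,"ax":0,"ay":0,"az":0},{"dx":0,"dy":-0.01,"dz":-0.003,"ax":0,"ay":0,"az":0},{"dx":0,"dy":-0.02,"dz":-0.003,"ax":0,"ay":0,"az":0},{"dx":0,"dy":-0.03,"dz":-0.003,"ax":0,"ay":0,"az":0},{"dx":0,"dy":-0.04,"dz":-0.003,"ax":0,"ay":0,"az":0}]'
python3 -m handwheel '[{"dx":0,"dy":-0.01,"dz":0,"ax":0,"ay":0,"az":0},{"dx":0,"dy":-0.02,"dz":0,"ax":0,"ay":0,"az":0},{"dx":0,"dy":-0.03,"dz":0,"ax":0,"ay":0,"az":0},{"dx":0,"dy":-0.04,"dz":0,"ax":0,"ay":0,"az":0},{"dx":0,"dy":-0.04,"dz":0,"ax":0,"ay":0,"az":0}]'
cat >> h.py <<'E'
def look(tag):
    f=snap('top','t'+tag);s=snap('side','s'+tag)
    a=cv2.resize(f['image'][150:270,160:260],None,fx=4,fy=4,interpolation=2)
    b=cv2.resize(s['image'][190:310,190:290],None,fx=4,fy=4,interpolation=2)
    cv2.imwrite(f'pics/{tag}.png',np.hstack([a,b]));return f,s
E
python3 - <<'E'
from h import *
rel([.6,.085,.046],-109.4);look('2')
E
```

```text
time: 4.95
tool_pos: [0.4979, 0.1214, 0.0459]
tool_rot: [-0.001, -0.578, 0.816, 0.001]
contact_force: [0.3, 0.2, 0.9]
gripper_width: 0.353
time: 5.58
tool_pos: [0.5359, 0.1082, 0.0463]
tool_rot: [-0.001, -0.578, 0.816, 0.0]
contact_force: [-0.6, -0.1, 1.2]
gripper_width: 0.353
t 5.58 pos [0.5359 0.1082 0.0463] F [-0.6 -0.1  1.2] g 0.353 jaw -109.35
d [ 0.0006 -0.0682  0.0002] a [ 0.0013 -0.0008  0.0009]
```

View pics/2.png

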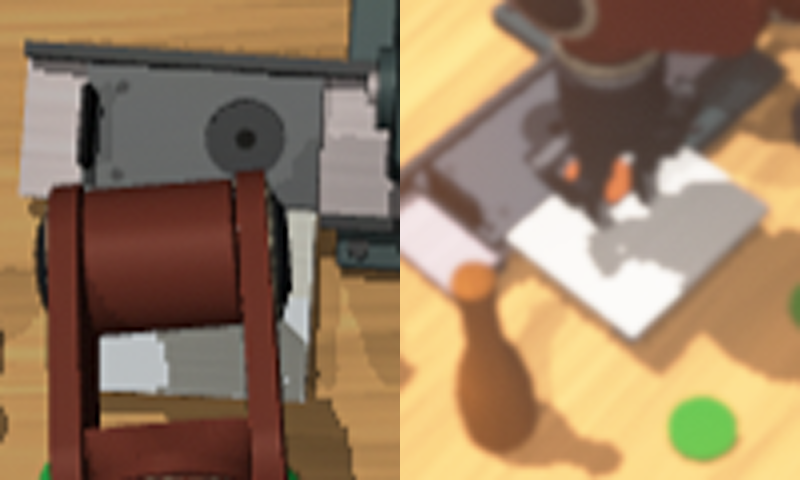

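Run:
```python
from h import *
s=pickle.load(open('s2.pkl','rb'))
im=cv2.resize(s['image'][190:290,190:290],None,fx=6,fy=6,interpolation=2)
u=np.array([.943,-.332])
for k,col in((.031,(255,0,0)),(.02,(0,255,0)),(.04,(0,0,255))):
    c=np.array([.5359,.1082])+k*u
    pts=[]
    for a in np.linspace(0,6.28,40):
        x,y=proj(s,[c[0]+.025*np.cos(a),c[1]+.025*np.sin(a),.05]);pts.append([(x-190+.5)*6,(y-190+.5)*6])
    cv2.polylines(im,[np.int32(pts)],True,col,1)
cv2.imwrite('pics/2b.png',im)
```

```text
(no output)
```

View pics/2b.png

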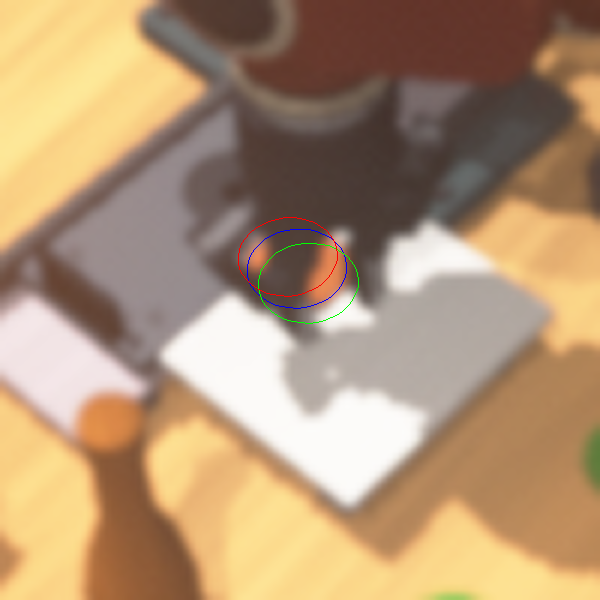

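```bash
python3 -m handwheel '[{"dx":0,"dy":-0.009,"dz":0,"ax":0,"ay":0,"az":0},{"dx":0,"dy":-0.018,"dz":0,"ax":0,"ay":0,"az":0},{"dx":0,"dy":-0.027,"dz":0,"ax":0,"ay":0,"az":0},{"dx":0,"dy":-0.035,"dz":0,"ax":0,"ay":0,"az":0},{"dx":0,"dy":-0.042,"dz":0,"ax":0,"ay":0,"az":0}]'
python3 -m handwheel '[{"dx":0,"dy":-0.005,"dz":0,"ax":0,"ay":0,"az":0},{"dx":0,"dy":-0.009,"dz":0,"ax":0,"ay":0,"az":0},{"dx":0,"dy":-0.013,"dz":0,"ax":0,"ay":0,"az":0},{"dx":0,"dy":-0.016,"dz":0,"ax":0,"ay":0,"az":0},{"dx":0,"dy":-0.016,"dz":0,"ax":0,"ay":0,"az":0}]'
python3 - <<'E'
from h import *
rel([.6298,.0748,.046],-109.4);look('3')
E
```

```text
time: 6.3
tool_pos: [0.5752, 0.0944, 0.046]
tool_rot: [-0.001, -0.578, 0.816, 0.001]
contact_force: [-0.8, -0.2, -0.4]
gripper_width: 0.352
time: 6.92
tool_pos: [0.59, 0.0892, 0.0461]
tool_rot: [-0.001, -0.578, 0.816, 0.0]
contact_force: [-1.0, 1.0, -0.7]
gripper_width: 0.353
t 6.92 pos [0.59   0.0892 0.0461] F [-1.   1.  -0.7] g 0.353 jaw -109.33
d [ 0.0004 -0.0424  0.    ] a [ 0.0017 -0.0009  0.0013]
```

View pics/3.png

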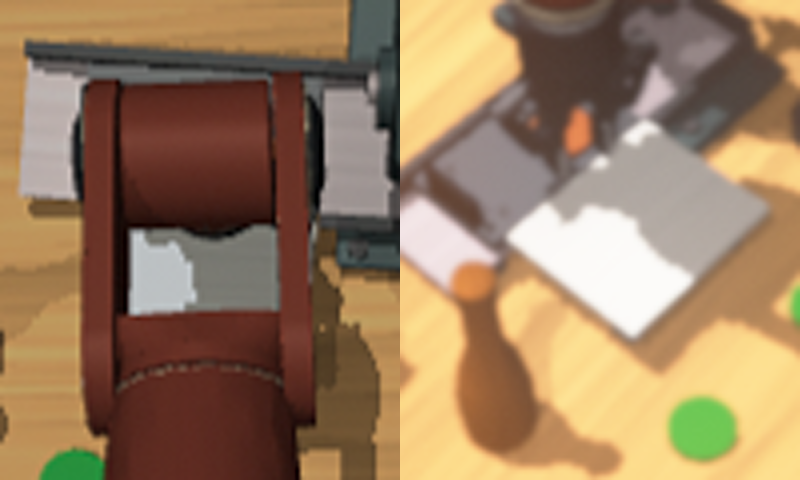

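```bash
python3 -m handwheel '[{"dx":0,"dy":-0.002,"dz":0,"ax":0,"ay":0,"az":0},{"dx":0,"dy":-0.004,"dz":0,"ax":0,"ay":0,"az":0},{"dx":0,"dy":-0.006,"dz":0,"ax":0,"ay":0,"az":0},{"dx":0,"dy":-0.007,"dz":0,"ax":0,"ay":0,"az":0},{"dx":0,"dy":-0.007,"dz":0,"ax":0,"ay":0,"az":0}]'
python3 -m handwheel '[{"dx":0,"dy":-0.001,"dz":0,"ax":0,"ay":0,"az":0},{"dx":0,"dy":-0.001,"dz":0,"ax":0,"ay":0,"az":0}]'
python3 -m handwheel '[{"dx":0,"dy":-0.001,"dz":0,"ax":0,"ay":0,"az":0},{"dx":0,"dy":-0.001,"dz":0,"ax":0,"ay":0,"az":0}]'
python3 - <<'E'
from h import *
rel([.6298,.0748,.046],-109.4);look('4')
E
```

```text
time: 7.65
tool_pos: [0.5965, 0.0869, 0.046]
tool_rot: [-0.001, -0.578, 0.816, 0.0]
contact_force: [-0.5, 0.5, 0.2]
gripper_width: 0.355
time: 7.9
tool_pos: [0.5973, 0.0866, 0.046]
tool_rot: [-0.001, -0.578, 0.816, 0.001]
contact_force: [0.1, 0.6, 0.2]
gripper_width: 0.351
time: 8.15
tool_pos: [0.5983, 0.0863, 0.046]
tool_rot: [-0.001, -0.578, 0.816, 0.0]
contact_force: [-0.1, -0.4, -0.6]
gripper_width: 0.355
t 8.15 pos [0.5983 0.0863 0.046 ] F [-0.1 -0.4 -0.6] g 0.355 jaw -109.32
d [ 0.0004 -0.0335 -0.    ] a [ 0.0018 -0.0009  0.0013]
```

View pics/4.png

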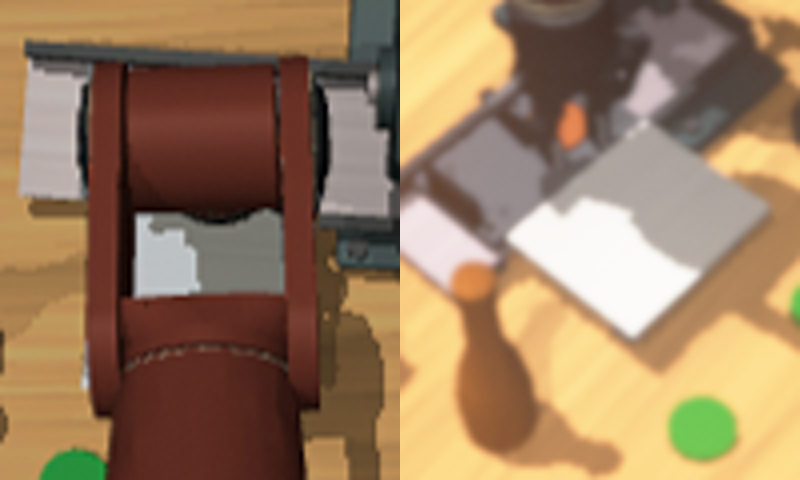

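```bash
R='[{"dx":0,"dy":-0.001,"dz":0,"ax":0,"ay":0,"az":0},{"dx":0,"dy":-0.001,"dz":0,"ax":0,"ay":0,"az":0}]'; true
python3 -m handwheel '[{"dx":0,"dy":-0.001,"dz":0,"ax":0,"ay":0,"az":0},{"dx":0,"dy":-0.001,"dz":0,"ax":0,"ay":0,"az":0}]'
python3 -m handwheel '[{"dx":0,"dy":-0.001,"dz":0,"ax":0,"ay":0,"az":0},{"dx":0,"dy":-0.001,"dz":0,"ax":0,"ay":0,"az":0}]'
python3 - <<'E'
from h import *
look('5')
E
```

```text
time: 8.5
tool_pos: [0.5992, 0.086, 0.046]
tool_rot: [-0.001, -0.578, 0.816, 0.001]
contact_force: [0.0, 0.2, 0.1]
gripper_width: 0.352
time: 8.75
tool_pos: [0.6002, 0.0856, 0.046]
tool_rot: [-0.001, -0.578, 0.816, 0.0]
contact_force: [0.5, -0.6, 0.6]
gripper_width: 0.352
```

View pics/5.png

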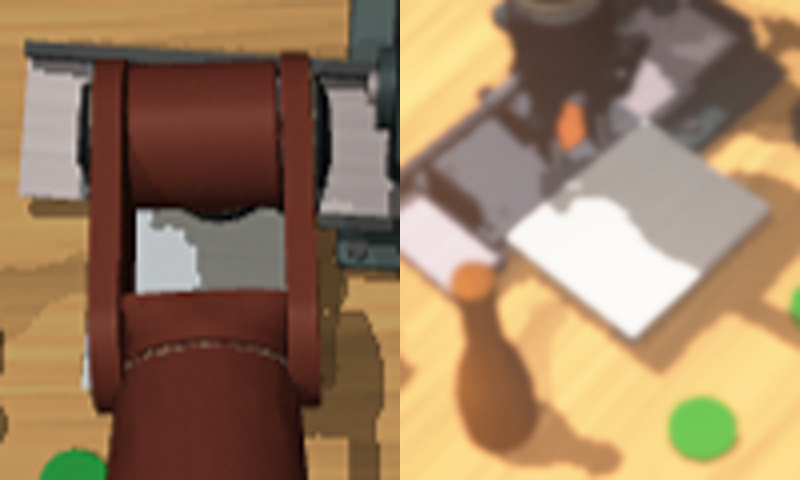

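```bash
python3 -m handwheel '[{"dx":0,"dy":0.04,"dz":0,"ax":0,"ay":0,"az":0},{"dx":0,"dy":0.1,"dz":-0.03,"ax":0,"ay":0,"az":0},{"dx":0,"dy":0.13,"dz":-0.06,"ax":0,"ay":0,"az":0},{"dx":0,"dy":0.15,"dz":-0.06,"ax":0,"ay":0,"az":0},{"dx":0,"dy":0.15,"dz":-0.06,"ax":0,"ay":0,"az":0}]'
cat >> h.py <<'E'
def blank(F,near):
    h=cv2.cvtColor(F['image'],cv2.COLOR_BGR2HSV);m=((h[...,1]>100)&(h[...,2]>90)&(h[...,0]<25)).astype(np.uint8)
    n,l,st,c=cv2.connectedComponentsWithStats(m)
    k=[i for i in range(1,n) if st[i,4]>80 and np.hypot(*(c[i]-near))<15]
    return [(c[i].round(2),st[i].tolist(),onz(F,*c[i],.0465).round(4)) for i in k]
E
python3 - <<'E'
from h import *
f,s=look('6');print(blank(f,(221,186)),blank(s,(228,222)))
E
```

```text
time: 9.48
tool_pos: [0.4581, 0.1357, 0.1065]
tool_rot: [-0.001, -0.579, 0.815, 0.0]
contact_force: [0.1, -0.1, -0.4]
gripper_width: 0.357
[(array([220.49, 184.21]), [212, 175, 19, 19, 280], array([0.6291, 0.0758, 0.0465]))] [(array([228.34, 221.06]), [220, 215, 17, 13, 172], array([0.6264, 0.0763, 0.0465]))]
```

View pics/6.png

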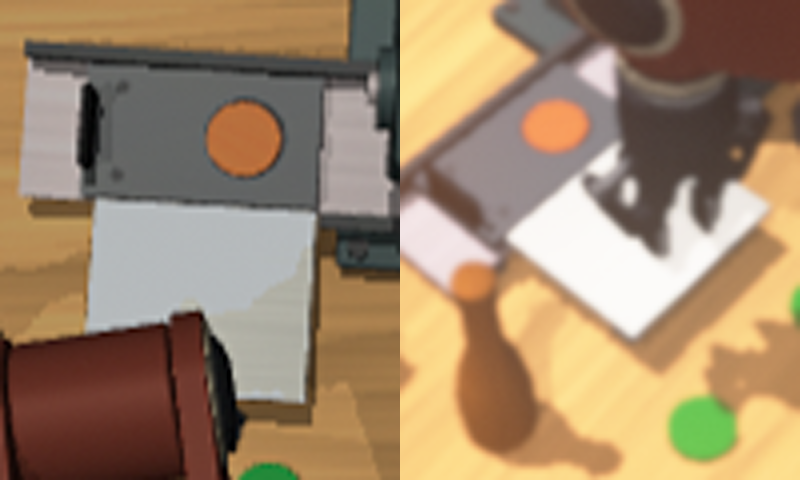

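Run:
```python
from h import *
for tag,c,r in(('t6',(220.5,184.2),7),('s6',(228.3,221),4.5)):
    F=pickle.load(open(tag+'.pkl','rb'));P=cloud(F);vv,uu=np.mgrid[:384,:512]
    d=np.hypot(uu-c[0],vv-c[1]);h=cv2.cvtColor(F['image'],cv2.COLOR_BGR2HSV)
    a=P[d<r];b=P[(d>(13 if tag=='t6' else 11))&(d<(16 if tag=='t6' else 15))&(h[...,1]<40)&(P[...,2]<.05)&(P[...,2]>.038)&(h[...,2]>60)]
    A=np.c_[a[:,:2]-a[:,:2].mean(0),np.ones(len(a))];co=np.linalg.lstsq(A,a[:,2],rcond=None)[0]
    print(tag,'blank z',co[2].round(5),'slope',co[:2].round(4),len(a),'slide z',np.median(b[:,2]).round(5),b[:,2].std().round(5),len(b), a[:,2].std())
    if tag=='t6':
        F0=pickle.load(open('top0.pkl','rb'));P0=cloud(F0);d0=np.hypot(uu-205.2,vv-229.4);print('before',P0[d0<7][:,2].mean(),np.median(P0[(d0>12)&(d0<15)][:,2]))
```

```text
t6 blank z 0.04616 slope [-0.0303  0.0103] 156 slide z 0.04466 0.00244 264 0.0025443062121071136
before nan 0.04486417266531917
 ** On entry to DLASCL parameter number  4 had an illegal value
 ** On entry to DLASCL parameter number  4 had an illegal valueTraceback (most recent call last):
  File "<stdin>", line 6, in <module>
    x, resids, rank, s = _umath_linalg.lstsq(a, b, rcond,
                         ~~~~~~~~~~~~~~~~~~~^^^^^^^^^^^^^
                                             signature=signature)
                                             ^^^^^^^^^^^^^^^^^^^^
    raise LinAlgError("SVD did not converge in Linear Least Squares")
numpy.linalg.LinAlgError: SVD did not converge in Linear Least Squares
```

The blank is in the nest: it stands 1.5 mm proud of the slide and sits within about 1 mm of the nest's centre. Next is the push plate.

Run:
```python
from h import *
rel([.58,.14,.20],-94); rel([.6405,.222,.20],-94)
```

```text
t 9.57 pos [0.459  0.1351 0.1061] F [-0.5  0.3 -0.6] g 0.355 jaw -109.31
d [-0.0445 -0.1125 -0.0941] a [ 0.0018 -0.0009 -0.2673]
t 9.57 pos [0.459  0.1351 0.1061] F [-0.5  0.3 -0.6] g 0.355 jaw -109.31
d [-0.1419 -0.1424 -0.0943] a [ 0.0018 -0.0009 -0.2673]
```

```bash
python3 -m handwheel '[{"dx":0,"dy":0,"dz":-0.062,"ax":0,"ay":0,"az":0},{"dx":-0.04,"dy":-0.05,"dz":-0.094,"ax":0.002,"ay":-0.001,"az":-0.15},{"dx":-0.044,"dy":-0.112,"dz":-0.094,"ax":0.002,"ay":-0.001,"az":-0.267},{"dx":-0.09,"dy":-0.142,"dz":-0.094,"ax":0.002,"ay":-0.001,"az":-0.267},{"dx":-0.142,"dy":-0.142,"dz":-0.094,"ax":0.002,"ay":-0.001,"az":-0.267}]' 255
python3 - <<'E'
from h import *
manip.grab_frame('top')
rel([.6405,.222,.054],-94)
E
```

```text
time: 10.2
tool_pos: [0.6435, 0.2211, 0.1983]
tool_rot: [-0.0, -0.68, 0.733, 0.0]
contact_force: [0.4, 0.4, -0.2]
gripper_width: -0.001
t 10.25 pos [0.6431 0.2276 0.1979] F [-3.8  1.5  0.2] g 0.001 jaw -93.98
d [0.0064 0.0022 0.1439] a [0.0005 0.0044 0.0003]
```

```bash
python3 -m handwheel '[{"dx":0,"dy":0,"dz":0.05,"ax":0,"ay":0,"az":0},{"dx":0,"dy":0,"dz":0.1,"ax":0,"ay":0,"az":0},{"dx":0,"dy":0,"dz":0.13,"ax":0,"ay":0,"az":0},{"dx":0,"dy":0,"dz":0.145,"ax":0,"ay":0,"az":0},{"dx":0,"dy":0,"dz":0.145,"ax":0,"ay":0,"az":0}]'
python3 - <<'E'
from h import *
manip.grab_frame('top')
look('7');rel([.6375,.20,.052],-94)
E
```

```text
time: 10.88
tool_pos: [0.6396, 0.2219, 0.0533]
tool_rot: [-0.001, -0.682, 0.732, 0.001]
contact_force: [-0.9, -0.6, -0.1]
gripper_width: -0.0
t 11.03 pos [0.6415 0.2226 0.0569] F [0.8 0.3 0.2] g 0.001 jaw -94.03
d [0.0228 0.0024 0.0049] a [-0.0033  0.0012 -0.0005]
```

View pics/7.png

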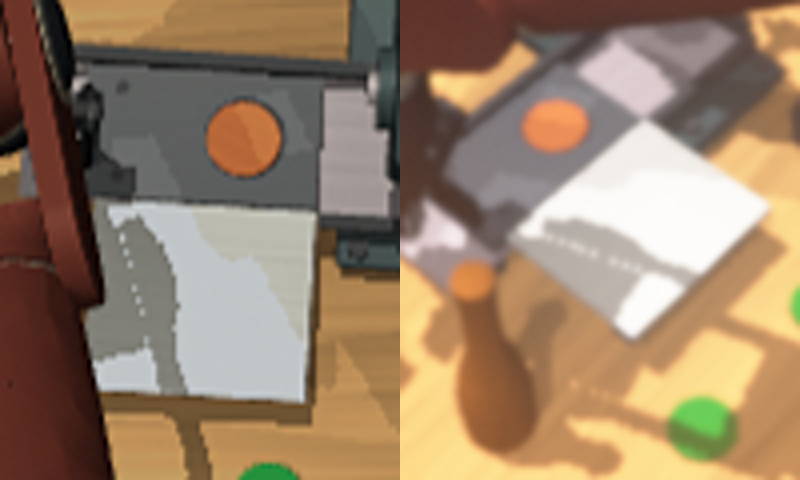

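```bash
python3 -m handwheel '[{"dx":0.01,"dy":0.001,"dz":0.004,"ax":0,"ay":0,"az":0},{"dx":0.016,"dy":0.001,"dz":0.004,"ax":0,"ay":0,"az":0},{"dx":0.022,"dy":0.001,"dz":0.004,"ax":0,"ay":0,"az":0},{"dx":0.028,"dy":0.001,"dz":0.004,"ax":0,"ay":0,"az":0},{"dx":0.036,"dy":0.001,"dz":0.004,"ax":0,"ay":0,"az":0}]'
python3 -m handwheel '[{"dx":0.008,"dy":0,"dz":0,"ax":0,"ay":0,"az":0},{"dx":0.017,"dy":0,"dz":0,"ax":0,"ay":0,"az":0},{"dx":0.026,"dy":0,"dz":0,"ax":0,"ay":0,"az":0},{"dx":0.035,"dy":0,"dz":0,"ax":0,"ay":0,"az":0},{"dx":0.044,"dy":0,"dz":0,"ax":0,"ay":0,"az":0}]'
python3 - <<'E'
from h import *
f,s=look('8');cv2.imwrite('pics/8t.png',cv2.resize(f['image'][110:270,150:330],None,fx=4,fy=3.6));rel([.63,.1,.052],-94)
E
```

```text
time: 11.65
tool_pos: [0.6364, 0.1869, 0.0511]
tool_rot: [0.001, -0.682, 0.731, 0.0]
contact_force: [-1.0, 3.5, 0.9]
gripper_width: -0.001
time: 12.28
tool_pos: [0.6331, 0.142, 0.0508]
tool_rot: [0.0, -0.682, 0.732, 0.0]
contact_force: [-1.9, 3.6, 2.7]
gripper_width: -0.0
t 12.38 pos [0.6333 0.1409 0.0505] F [ 0.7  0.2 -1.1] g 0.002 jaw -94.07
d [ 0.041   0.0004 -0.0014] a [-0.0001 -0.0016 -0.0012]
```

View pics/8t.png

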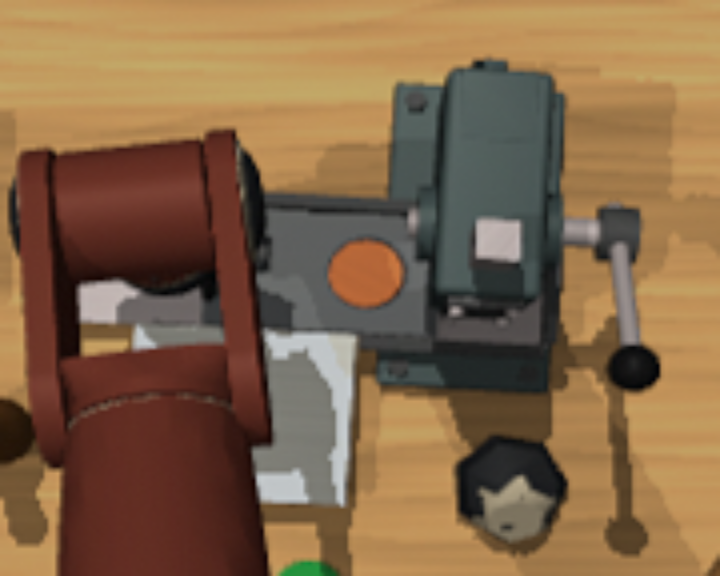

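View pics/8.png

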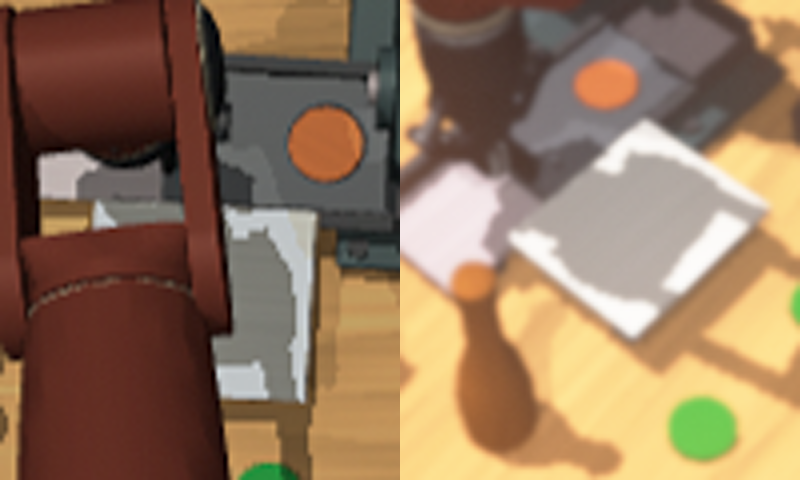

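Run:
```python
from h import *
f=pickle.load(open('t8.pkl','rb'));P=cloud(f)
c,s_=np.cos(-.069),np.sin(-.069);o=np.array([.626,.025])
q=P[...,:2]-o;X=q[...,0]*c+q[...,1]*s_;Y=-q[...,0]*s_+q[...,1]*c;Z=P[...,2]
for n,m in(('arm',(Z>.09)&(Y>0.0)&(Y<.3)&(X>-.3)),('head',(Z>.15)&(Y<0)&(Y>-.12)&(abs(X)<.15))):
    for z0 in np.arange(.1,.6,.05):
        k=m&(Z>=z0)&(Z<z0+.05)
        if k.sum()>5: print(n,round(z0,2),k.sum(),'Y',np.percentile(Y[k],[1,99]).round(3),'X',np.percentile(X[k],[1,99]).round(3))
print(manip.state()['tool_pos'], [ (Y[v,u],X[v,u]) for u,v in [(241,185)]])
```

```text
arm 0.1 82 Y [0.057 0.243] X [-0.148  0.008]
arm 0.15 136 Y [0.09  0.256] X [-0.148 -0.025]
arm 0.2 54 Y [0.089 0.135] X [-0.038 -0.024]
arm 0.25 32 Y [0.095 0.125] X [-0.038 -0.029]
arm 0.3 358 Y [0.046 0.181] X [-0.089  0.046]
arm 0.35 2342 Y [0.042 0.177] X [-0.143  0.037]
arm 0.4 2317 Y [0.037 0.156] X [-0.193 -0.063]
arm 0.45 2213 Y [0.022 0.125] X [-0.264 -0.148]
arm 0.5 2519 Y [0.017 0.113] X [-0.299 -0.217]
arm 0.55 210 Y [0.034 0.084] X [-0.3   -0.287]
head 0.15 164 Y [-0.119 -0.029] X [-0.038  0.138]
head 0.2 1780 Y [-0.117 -0.038] X [-0.038  0.115]
head 0.25 159 Y [-0.087 -0.063] X [-0.015  0.01 ]
[0.63328743 0.14086105 0.05052417] [(np.float64(-0.0046664826753473445), np.float64(0.0006910323591225466))]
```

```bash
python3 -m handwheel '[{"dx":0.008,"dy":0,"dz":0,"ax":0,"ay":0,"az":0},{"dx":0.017,"dy":0,"dz":0,"ax":0,"ay":0,"az":0},{"dx":0.026,"dy":0,"dz":0,"ax":0,"ay":0,"az":0},{"dx":0.035,"dy":0,"dz":0,"ax":0,"ay":0,"az":0},{"dx":0.043,"dy":0,"dz":0,"ax":0,"ay":0,"az":0}]'
python3 -m handwheel '[{"dx":0.006,"dy":0,"dz":0,"ax":0,"ay":0,"az":0},{"dx":0.012,"dy":0,"dz":0,"ax":0,"ay":0,"az":0},{"dx":0.016,"dy":0,"dz":0,"ax":0,"ay":0,"az":0},{"dx":0.020,"dy":0,"dz":0,"ax":0,"ay":0,"az":0},{"dx":0.02,"dy":0,"dz":0,"ax":0,"ay":0,"az":0}]'
python3 -m handwheel '[{"dx":0.002,"dy":0,"dz":0,"ax":0,"ay":0,"az":0},{"dx":0.002,"dy":0,"dz":0,"ax":0,"ay":0,"az":0}]'
```

```text
time: 13.0
tool_pos: [0.63, 0.0991, 0.0505]
tool_rot: [-0.0, -0.682, 0.732, 0.0]
contact_force: [1.0, 4.0, -0.5]
gripper_width: -0.001
time: 13.62
tool_pos: [0.6289, 0.079, 0.0509]
tool_rot: [-0.0, -0.682, 0.732, -0.0]
contact_force: [-0.8, 0.1, -0.3]
gripper_width: -0.001
time: 13.88
tool_pos: [0.6289, 0.0778, 0.051]
tool_rot: [0.0, -0.682, 0.731, -0.0]
contact_force: [0.2, 0.9, -0.6]
gripper_width: -0.002
```

```bash
python3 -m handwheel '[{"dx":0.001,"dy":0,"dz":0,"ax":0,"ay":0,"az":0},{"dx":0.002,"dy":0,"dz":0,"ax":0,"ay":0,"az":0},{"dx":0.003,"dy":0,"dz":0,"ax":0,"ay":0,"az":0},{"dx":0.003,"dy":0,"dz":0,"ax":0,"ay":0,"az":0}]'
python3 -m handwheel '[{"dx":0.001,"dy":0,"dz":0,"ax":0,"ay":0,"az":0},{"dx":0.002,"dy":0,"dz":0,"ax":0,"ay":0,"az":0},{"dx":0.002,"dy":0,"dz":0,"ax":0,"ay":0,"az":0}]'
python3 -m handwheel '[{"dx":0.001,"dy":0,"dz":0,"ax":0,"ay":0,"az":0},{"dx":0.001,"dy":0,"dz":0,"ax":0,"ay":0,"az":0}]'
```

```text
time: 14.38
tool_pos: [0.6287, 0.0747, 0.051]
tool_rot: [0.0, -0.682, 0.732, -0.0]
contact_force: [0.6, 3.0, 0.9]
gripper_width: -0.001
time: 14.75
tool_pos: [0.6285, 0.0727, 0.051]
tool_rot: [0.0, -0.682, 0.732, -0.0]
contact_force: [-0.2, 2.0, 1.0]
gripper_width: 0.001
time: 15.0
tool_pos: [0.6284, 0.0719, 0.051]
tool_rot: [0.0, -0.682, 0.731, 0.0]
contact_force: [0.3, 3.4, 2.6]
gripper_width: -0.002
```

```bash
python3 -m handwheel '[{"dx":0.001,"dy":0,"dz":0,"ax":0,"ay":0,"az":0},{"dx":0.002,"dy":0,"dz":0,"ax":0,"ay":0,"az":0},{"dx":0.002,"dy":0,"dz":0,"ax":0,"ay":0,"az":0}]'
python3 -m handwheel '[{"dx":0.001,"dy":0,"dz":0,"ax":0,"ay":0,"az":0},{"dx":0.001,"dy":0,"dz":0,"ax":0,"ay":0,"az":0}]'
```

```text
time: 15.38
tool_pos: [0.6284, 0.0718, 0.0511]
tool_rot: [0.002, -0.682, 0.732, 0.001]
contact_force: [1.0, 9.5, 1.5]
gripper_width: -0.002
time: 15.62
tool_pos: [0.6284, 0.0718, 0.0511]
tool_rot: [0.002, -0.682, 0.731, 0.002]
contact_force: [1.6, 13.0, 2.7]
gripper_width: -0.002
```

```bash
python3 -m handwheel '[{"dx":-0.03,"dy":0,"dz":0,"ax":0,"ay":0,"az":0},{"dx":-0.05,"dy":0,"dz":-0.05,"ax":0,"ay":0,"az":0},{"dx":-0.05,"dy":0,"dz":-0.11,"ax":0,"ay":0,"az":0},{"dx":-0.05,"dy":0.04,"dz":-0.15,"ax":0,"ay":0,"az":0},{"dx":-0.05,"dy":0.1,"dz":-0.17,"ax":0,"ay":0,"az":0}]'
python3 - <<'E'
from h import *
f,s=look('9');cv2.imwrite('pics/9t.png',cv2.resize(f['image'][110:270,150:330],None,fx=4,fy=3.6));cv2.imwrite('pics/9s.png',cv2.resize(s['image'][110:270,170:350],None,fx=4,fy=3.6))
v=f['image'].max(2);m=(v<45).astype(np.uint8);m[:,:298]=0;m[:,322:]=0;m[:200]=0;m[225:]=0
n,l,st,c=cv2.connectedComponentsWithStats(m);k=1+np.argmax(st[1:,4])
e=cv2.fitEllipse(cv2.convexHull(max(cv2.findContours((l==k).astype(np.uint8),0,1)[0],key=cv2.contourArea)))
print(st[k],e)
for z in(.28,.285,.29,.295,.30,.305): print(z,onz(f,*e[0],z).round(4))
v=s['image'].max(2);m=(v<90).astype(np.uint8);m[:,:285]=0;m[:,302:]=0;m[:130]=0;m[150:]=0
n,l,st,c=cv2.connectedComponentsWithStats(m);k=1+np.argmax(st[1:,4]);print(st[k],c[k])
o1,d1,o2,d2=np.array(f['xyz']),ray(f,*e[0]),np.array(s['xyz']),ray(s,*c[k])
t=np.linalg.lstsq(np.c_[d1,-d2],o2-o1,rcond=None)[0];print(o1+d1*t[0],o2+d2*t[1])
rel([.5,.05,.25],-94)
E
```

```text
time: 16.25
tool_pos: [0.5333, 0.1247, 0.2238]
tool_rot: [0.001, -0.681, 0.732, -0.002]
contact_force: [0.1, -0.4, 0.3]
gripper_width: -0.001
[302 206  13  12 123] ((307.8769226074219, 211.68209838867188), (11.835848808288574, 12.403327941894531), 93.96977996826172)
0.28 [ 0.5407 -0.1252  0.28  ]
0.285 [ 0.5405 -0.1245  0.285 ]
0.29 [ 0.5403 -0.1237  0.29  ]
0.295 [ 0.5401 -0.123   0.295 ]
0.3 [ 0.5399 -0.1222  0.3   ]
0.305 [ 0.5396 -0.1215  0.305 ]
[288 146   9   4  20] [290.9  148.15]
[ 0.54238934 -0.13064167  0.243185  ] [ 0.54314134 -0.13013934  0.2431444 ]
t 16.35 pos [0.5293 0.1254 0.2227] F [ 0.7 -0.6 -1. ] g 0.001 jaw -93.97
d [ 0.0773  0.0239 -0.0273] a [-0.0023 -0.0009  0.0006]
```

View pics/9t.png

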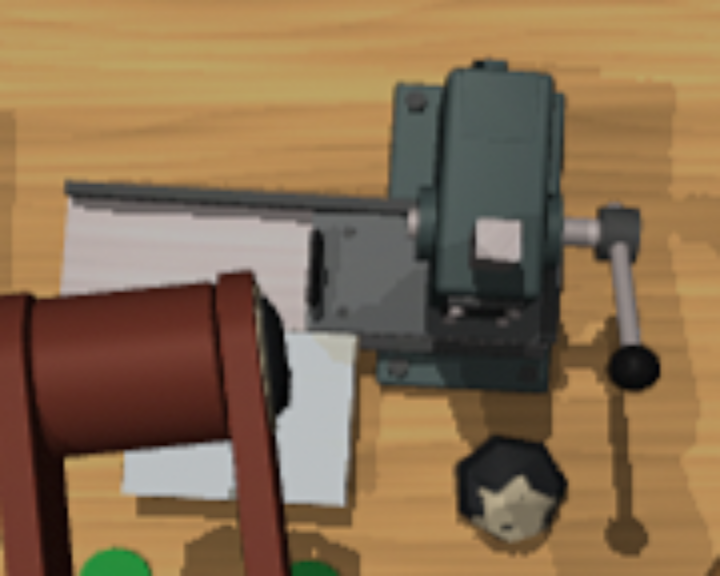

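View pics/9s.png

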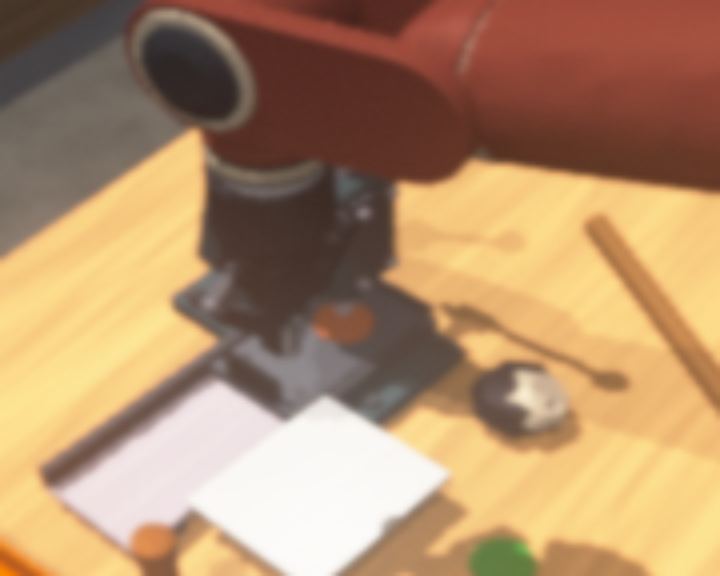

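Run:
```python
from h import *
f=pickle.load(open('t9.pkl','rb'));s=pickle.load(open('side0.pkl','rb'))
v=s['image'].max(2);print(v[130:150,282:304])
m=(v<110).astype(np.uint8);m[:,:286]=0;m[:,304:]=0;m[:130]=0;m[150:]=0
n,l,st,c=cv2.connectedComponentsWithStats(m);k=1+np.argmax(st[1:,4]);print(st[k],c[k])
o1,d1,o2,d2=np.array(f['xyz']),ray(f,307.9,211.7),np.array(s['xyz']),ray(s,*c[k])
t=np.linalg.lstsq(np.c_[d1,-d2],o2-o1,rcond=None)[0];print(o1+d1*t[0],o2+d2*t[1])
```

```text
[[207 160 139 136 136 136 137 137 137 137 137 137 138 138 138 138 138 139
  137 138 138 138]
 [189 149 137 136 137 136 136 137 138 137 137 137 138 137 138 138 138 138
  138 139 139 139]
 [173 143 137 136 136 137 136 136 136 137 137 136 137 137 138 137 139 138
  139 139 139 139]
 [157 139 136 136 135 134 136 134 132 130 129 130 131 134 137 138 139 139
  138 139 140 139]
 [147 138 136 133 130 129 129 125 119 114 112 113 116 125 131 137 138 139
  140 140 138 139]
 [140 137 136 131 123 118 118 111 103 100  97  97 102 110 120 132 137 138
  139 139 139 140]
 [137 136 136 132 123 113 106 100  96  97  94  93  93  98 109 123 135 138
  139 139 140 140]
 [137 137 137 134 126 112 100  93  93  94  94  91  90  93 102 118 134 139
  139 140 140 140]
 [145 142 141 136 128 112  97  90  92  93  93  92  90  91  99 115 132 140
  140 141 140 141]
 [188 178 172 162 141 117  97  91  90  91  91  91  91  90  97 114 131 139
  140 141 140 141]
 [233 226 220 205 173 136 105  91  89  89  90  90  90  91 100 118 135 141
  141 141 140 141]
 [241 236 228 215 186 150 112  94  90  88  89  89  92  99 118 140 150 148
  1
[... 186 characters left out ...]
20 218 206 191]
 [183 170 165 173 191 212 224 221 206 187 178 184 201 223 234 238 238 237
  236 236 235 233]
 [167 174 194 218 232 240 244 242 239 234 230 230 234 239 241 240 239 239
  241 242 244 246]
 [194 219 233 241 245 247 247 247 246 244 243 242 242 242 241 240 240 241
  243 245 248 249]
 [233 242 246 248 248 248 248 248 247 245 244 244 243 242 241 240 241 243
  245 248 250 251]
 [246 248 249 249 248 248 248 247 246 244 244 243 242 241 240 241 243 245
  248 250 251 251]
 [249 249 249 248 248 248 247 246 245 244 243 243 241 240 241 243 246 248
  250 251 251 252]]
[288 135   9   8  63] [291.95238095 138.47619048]
[ 0.54055662 -0.12476675  0.28329084] [ 0.53900171 -0.12579709  0.28337367]
```

Run:
```python
from h import *
rel([.47,.0,.33],-94);rel([.5445,-.1247,.33],-94)
```

```text
t 16.35 pos [0.5293 0.1254 0.2227] F [ 0.7 -0.6 -1. ] g 0.001 jaw -93.97
d [ 0.1293  0.0502 -0.1073] a [-0.0023 -0.0009  0.0006]
t 16.35 pos [0.5293 0.1254 0.2227] F [ 0.7 -0.6 -1. ] g 0.001 jaw -93.97
d [ 0.2485 -0.0327 -0.107 ] a [-0.0023 -0.0009  0.0006]
```

```bash
python3 -m handwheel '[{"dx":0.02,"dy":0.02,"dz":-0.05,"ax":0,"ay":0,"az":0},{"dx":0.06,"dy":0.05,"dz":-0.08,"ax":0,"ay":0,"az":0},{"dx":0.11,"dy":0.05,"dz":-0.107,"ax":0,"ay":0,"az":0},{"dx":0.16,"dy":0.03,"dz":-0.107,"ax":0,"ay":0,"az":0},{"dx":0.21,"dy":-0.01,"dz":-0.107,"ax":0,"ay":0,"az":0}]'
python3 -m handwheel '[{"dx":0.0385,"dy":-0.0227,"dz":0,"ax":0,"ay":0,"az":0},{"dx":0.0385,"dy":-0.0227,"dz":0,"ax":0,"ay":0,"az":0},{"dx":0.0385,"dy":-0.0227,"dz":0,"ax":0,"ay":0,"az":0}]'
python3 - <<'E'
from h import *
manip.grab_frame('top');rel([.5445,-.1247,.305],-94)
f,s=snap('top','t10'),snap('side','s10');cv2.imwrite('pics/10.png',np.hstack([cv2.resize(f['image'][150:270,230:330],None,fx=4,fy=4,interpolation=2),cv2.resize(s['image'][80:200,230:330],None,fx=4,fy=4,interpolation=2)]))
E
```

```text
time: 16.98
tool_pos: [0.527, -0.0859, 0.3282]
tool_rot: [-0.0, -0.682, 0.732, -0.001]
contact_force: [0.2, 0.3, 0.5]
gripper_width: 0.001
time: 17.35
tool_pos: [0.5466, -0.1236, 0.3266]
tool_rot: [-0.001, -0.682, 0.732, 0.001]
contact_force: [-0.0, 0.2, -0.1]
gripper_width: -0.004
t 17.4 pos [ 0.5465 -0.123   0.327 ] F [ 0.  -0.5  0.2] g 0.001 jaw -94.01
d [0.0018 0.0019 0.022 ] a [ 0.0011  0.0002 -0.0001]
```

View pics/10.png

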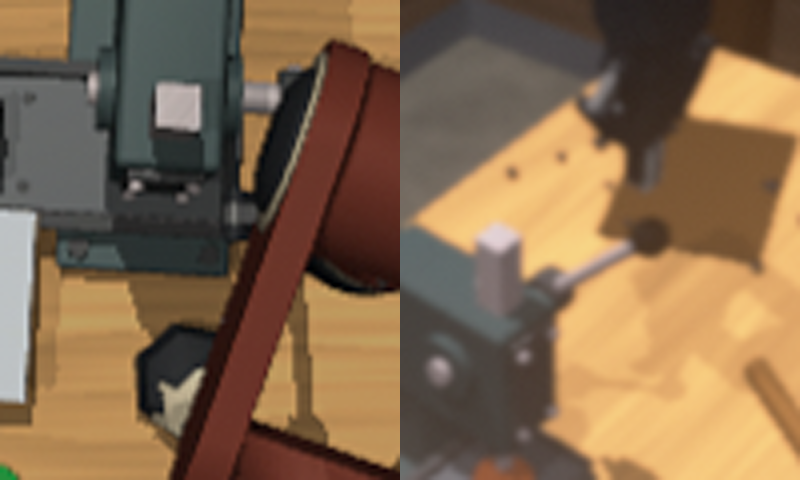

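```bash
python3 -m handwheel '[{"dx":0.001,"dy":0.001,"dz":0.01,"ax":0,"ay":0,"az":0},{"dx":0.001,"dy":0.001,"dz":0.02,"ax":0,"ay":0,"az":0},{"dx":0.001,"dy":0.001,"dz":0.025,"ax":0,"ay":0,"az":0},{"dx":0.001,"dy":0.001,"dz":0.027,"ax":0,"ay":0,"az":0},{"dx":0.001,"dy":0.001,"dz":0.027,"ax":0,"ay":0,"az":0}]'
python3 - <<'E'
from h import *
manip.grab_frame('top')
for e in(47,44,40,35,30,25,20,15,10,5,1):
    r=np.radians(e);X=-.14*np.cos(r);p=np.array([.6348,-.1312])+X*np.array([.9976,-.069])
    print(e,end=' ');
    import io,contextlib
    b=io.StringIO()
    with contextlib.redirect_stdout(b): d,a=rel([p[0]+.004,p[1],.18+.14*np.sin(r)+.015],-94)
    print(d.round(4),a.round(4))
rel([.5,-.12,.2])
E
```

```text
time: 18.12
tool_pos: [0.5458, -0.1242, 0.3004]
tool_rot: [0.0, -0.682, 0.731, 0.0]
contact_force: [0.2, -0.1, -0.1]
gripper_width: 0.002
47 [0.0005 0.0023 0.0033] [-0.0002  0.0002 -0.0004]
44 [0.0005 0.0075 0.0084] [-0.0002  0.0002 -0.0004]
40 [0.0005 0.0141 0.0157] [-0.0002  0.0002 -0.0004]
35 [0.0005 0.0215 0.0254] [-0.0002  0.0002 -0.0004]
30 [0.0005 0.0281 0.0357] [-0.0002  0.0002 -0.0004]
25 [0.0005 0.0337 0.0465] [-0.0002  0.0002 -0.0004]
20 [0.0005 0.0384 0.0578] [-0.0002  0.0002 -0.0004]
15 [0.0005 0.0421 0.0694] [-0.0002  0.0002 -0.0004]
10 [0.0005 0.0447 0.0814] [-0.0002  0.0002 -0.0004]
5 [0.0005 0.0463 0.0935] [-0.0002  0.0002 -0.0004]
1 [0.0005 0.0468 0.1032] [-0.0002  0.0002 -0.0004]
t 18.18 pos [ 0.5459 -0.1243  0.3007] F [ 0.4  0.2 -0.5] g 0.001 jaw -94.03
d [-0.0011  0.0461  0.1007] a [0. 0. 0.]
```

```bash
python3 -m handwheel '[{"dx":0,"dy":0.002,"dz":0.004,"ax":0,"ay":0,"az":0},{"dx":0,"dy":0.007,"dz":0.009,"ax":0,"ay":0,"az":0},{"dx":0,"dy":0.012,"dz":0.015,"ax":0,"ay":0,"az":0},{"dx":0,"dy":0.016,"dz":0.02,"ax":0,"ay":0,"az":0},{"dx":0,"dy":0.0215,"dz":0.0265,"ax":0,"ay":0,"az":0}]'
python3 - <<'E'
from h import *
f,s=snap('top','t11'),snap('side','s11');cv2.imwrite('pics/11.png',np.hstack([cv2.resize(f['image'][150:270,230:330],None,fx=4,fy=4,interpolation=2),cv2.resize(s['image'][80:200,230:330],None,fx=4,fy=4,interpolation=2)]))
rel([.5,-.12,.2])
E
```

```text
time: 18.8
tool_pos: [0.5238, -0.1228, 0.2767]
tool_rot: [0.0, -0.682, 0.732, -0.0]
contact_force: [-5.3, 1.7, 9.9]
gripper_width: -0.003
t 18.9 pos [ 0.5231 -0.1227  0.2755] F [-2.9  0.7  7.1] g -0.001 jaw -94.03
d [-0.0011  0.0231  0.0756] a [0. 0. 0.]
```

View pics/11.png

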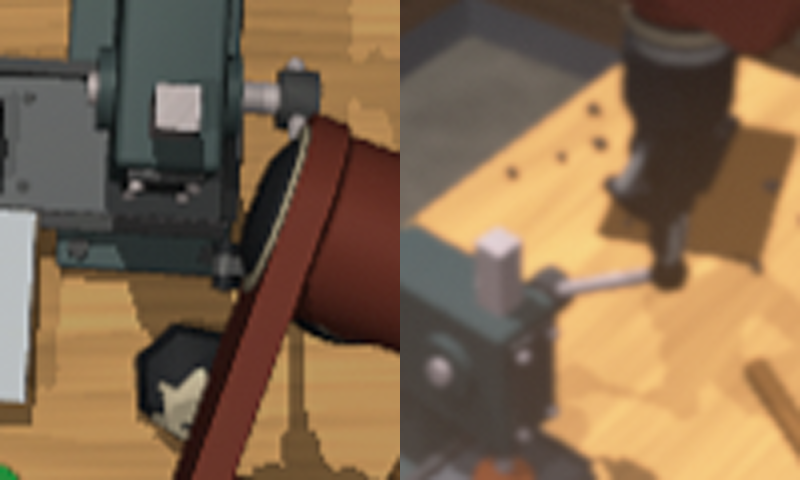

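```bash
python3 -m handwheel '[{"dx":0,"dy":0.0066,"dz":0.0103,"ax":0,"ay":0,"az":0},{"dx":0,"dy":0.0122,"dz":0.0211,"ax":0,"ay":0,"az":0},{"dx":0,"dy":0.0169,"dz":0.0324,"ax":0,"ay":0,"az":0},{"dx":0,"dy":0.0206,"dz":0.044,"ax":0,"ay":0,"az":0},{"dx":0,"dy":0.0232,"dz":0.056,"ax":0,"ay":0,"az":0}]'
python3 - <<'E'
from h import *
f,s=snap('top','t12'),snap('side','s12');cv2.imwrite('pics/12.png',np.hstack([cv2.resize(f['image'][150:270,230:330],None,fx=4,fy=4,interpolation=2),cv2.resize(s['image'][80:200,230:330],None,fx=4,fy=4,interpolation=2)]))
rel([.5,-.12,.2])
E
```

```text
time: 19.52
tool_pos: [0.5004, -0.1212, 0.2187]
tool_rot: [-0.0, -0.682, 0.732, 0.0]
contact_force: [-3.7, 0.8, 5.8]
gripper_width: 0.004
t 19.62 pos [ 0.5002 -0.1211  0.217 ] F [-0.8 -0.6  1.1] g 0.003 jaw -94.04
d [-0.001   0.0002  0.017 ] a [0. 0. 0.]
```

View pics/12.png

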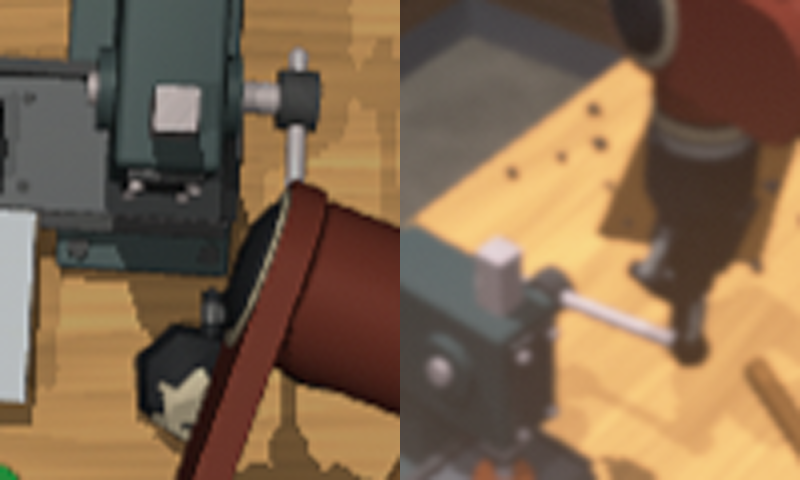

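Tracking well. I'll go down to the stop slowly.

```bash
python3 -m handwheel '[{"dx":0,"dy":0.0008,"dz":0.005,"ax":0,"ay":0,"az":0},{"dx":0,"dy":0.0015,"dz":0.01,"ax":0,"ay":0,"az":0},{"dx":0,"dy":0.0018,"dz":0.014,"ax":0,"ay":0,"az":0},{"dx":0,"dy":0.002,"dz":0.016,"ax":0,"ay":0,"az":0},{"dx":0,"dy":0.002,"dz":0.016,"ax":0,"ay":0,"az":0}]'
python3 -m handwheel '[{"dx":0,"dy":0,"dz":0.002,"ax":0,"ay":0,"az":0},{"dx":0,"dy":0,"dz":0.002,"ax":0,"ay":0,"az":0}]'
python3 -m handwheel '[{"dx":0,"dy":0,"dz":0.002,"ax":0,"ay":0,"az":0},{"dx":0,"dy":0,"dz":0.002,"ax":0,"ay":0,"az":0}]'
```

```text
time: 20.25
tool_pos: [0.4993, -0.1209, 0.2016]
tool_rot: [0.0, -0.682, 0.732, 0.0]
contact_force: [-1.3, 0.4, 1.0]
gripper_width: -0.0
time: 20.5
tool_pos: [0.4992, -0.1209, 0.1998]
tool_rot: [0.0, -0.682, 0.731, 0.0]
contact_force: [-1.5, 0.1, 2.1]
gripper_width: -0.003
time: 20.75
tool_pos: [0.4992, -0.1209, 0.1982]
tool_rot: [0.0, -0.682, 0.731, 0.0]
contact_force: [-2.6, 0.0, 4.1]
gripper_width: 0.001
```

```bash
python3 -m handwheel '[{"dx":0,"dy":0,"dz":0.002,"ax":0,"ay":0,"az":0},{"dx":0,"dy":0,"dz":0.002,"ax":0,"ay":0,"az":0}]'
python3 -m handwheel '[{"dx":0,"dy":0,"dz":0.002,"ax":0,"ay":0,"az":0},{"dx":0,"dy":0,"dz":0.002,"ax":0,"ay":0,"az":0}]'
```

```text
time: 21.0
tool_pos: [0.4992, -0.121, 0.1976]
tool_rot: [-0.0, -0.682, 0.731, 0.0]
contact_force: [-5.8, 1.1, 10.6]
gripper_width: -0.001
time: 21.25
tool_pos: [0.4993, -0.121, 0.1975]
tool_rot: [-0.0, -0.682, 0.731, -0.0]
contact_force: [-10.3, 3.3, 17.5]
gripper_width: 0.001
```

```bash
python3 -m handwheel '[{"dx":0,"dy":0,"dz":0.002,"ax":0,"ay":0,"az":0},{"dx":0,"dy":0,"dz":0.002,"ax":0,"ay":0,"az":0}]'
python3 -m handwheel '[{"dx":0,"dy":0,"dz":-0.01,"ax":0,"ay":0,"az":0},{"dx":0,"dy":0,"dz":-0.05,"ax":0,"ay":0,"az":0},{"dx":0,"dy":0.05,"dz":-0.1,"ax":0,"ay":0,"az":0},{"dx":0.04,"dy":0.08,"dz":-0.13,"ax":0,"ay":0,"az":0},{"dx":0.1,"dy":0.08,"dz":-0.13,"ax":0,"ay":0,"az":0}]'
python3 - <<'E'
from h import *
rel([.42,-.3,.33])
E
```

```text
time: 21.5
tool_pos: [0.4993, -0.1211, 0.1973]
tool_rot: [-0.0, -0.682, 0.731, -0.0]
contact_force: [-13.5, 4.0, 24.2]
gripper_width: -0.003
time: 22.12
tool_pos: [0.4128, -0.2158, 0.3265]
tool_rot: [0.001, -0.683, 0.731, -0.005]
contact_force: [1.2, 0.3, -0.2]
gripper_width: -0.002
t 22.12 pos [ 0.4128 -0.2158  0.3265] F [ 1.2  0.3 -0.2] g -0.002 jaw -93.86
d [ 0.0835 -0.0129 -0.003 ] a [0. 0. 0.]
```

```bash
python3 -m handwheel '[{"dx":0.06,"dy":0,"dz":0,"ax":0,"ay":0,"az":0},{"dx":0.12,"dy":0.0,"dz":0,"ax":0,"ay":0,"az":0},{"dx":0.18,"dy":0.0,"dz":0,"ax":0,"ay":0,"az":0},{"dx":0.18,"dy":0,"dz":0,"ax":0,"ay":0,"az":0}]'
python3 - <<'E'
from h import *
f,s=snap('top','t13'),snap('side','s13');cv2.imwrite('pics/13.png',np.hstack([cv2.resize(f['image'][110:290,130:330],None,fx=2,fy=2.5,interpolation=2),cv2.resize(s['image'][110:290,180:330],None,fx=2.6,fy=2.5,interpolation=2)]))
f0=pickle.load(open('top0.pkl','rb'))
P,P0=cloud(f),cloud(f0)
v=f['image'].max(2);m=(v<45).astype(np.uint8);m[:,:290]=0;m[:,330:]=0;m[:200]=0;m[250:]=0
n,l,st,c=cv2.connectedComponentsWithStats(m)
for k in range(1,n):
    if st[k,4]>40: print(st[k],c[k],onz(f,*c[k],.183), np.nanmedian(P[l==k],0))
cv2.imwrite('pics/13f.png',f['image'])
for nm,(u,v) in dict(billet=(146,230),flint=(278,246)).items():
    a=f['image'][v-15:v+15,u-15:u+15].astype(int);b=f0['image'][v-15:v+15,u-15:u+15].astype(int);print(nm,abs(a-b).mean())
print(abs(f['image'][135:205,60:155].astype(int)-f0['image'][135:205,60:155]).mean())
E
```

```text
time: 22.62
tool_pos: [0.3988, -0.3978, 0.3195]
tool_rot: [0.0, -0.68, 0.733, 0.001]
contact_force: [-0.4, 0.2, 0.3]
gripper_width: 0.001
[296 227  11  11  97] [301.06185567 231.98969072] [ 0.49629989 -0.12178708  0.183     ] [ 0.49624962 -0.12007209  0.19496885]
billet 0.9859259259259259
flint 0.9233333333333333
0.8569423558897243
```

View pics/13.png

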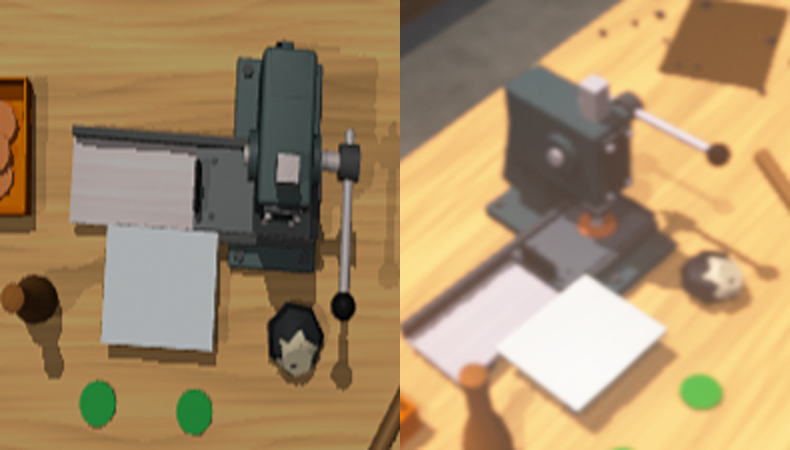

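View pics/13f.png

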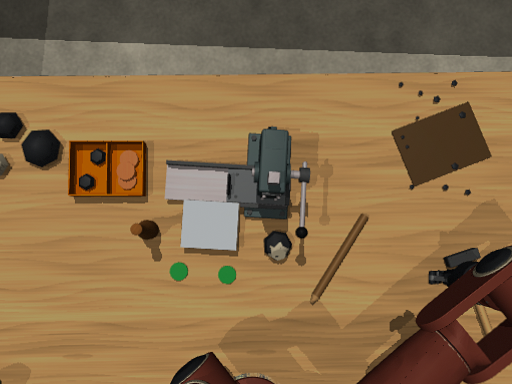

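The punch is down on the blank, the lever is about level and the bystanders look unmoved. I'll check the slide's position before handing in.

Run:
```python
from h import *
r=[]
for t in('top0','t13'):
    f=pickle.load(open(t+'.pkl','rb'));P=cloud(f)
    m=(P[...,2]>.062)&(P[...,2]<.085)&(abs(P[...,0]-.63)<.04)&(f['image'].max(2)<40)&(P[...,1]>.03);print(t,m.sum(),P[m].mean(0));r.append(P[m].mean(0))
print('travel',np.linalg.norm((r[0]-r[1])[:2]))
s=pickle.load(open('s13.pkl','rb'));cv2.imwrite('pics/13z.png',cv2.resize(s['image'][180:230,230:290],None,fx=10,fy=10,interpolation=2))
```

```text
top0 47 [0.63528438 0.1788326  0.07161888]
t13 42 [0.62787221 0.05362863 0.07196223]
travel 0.12542317733935934
```

View pics/13z.png

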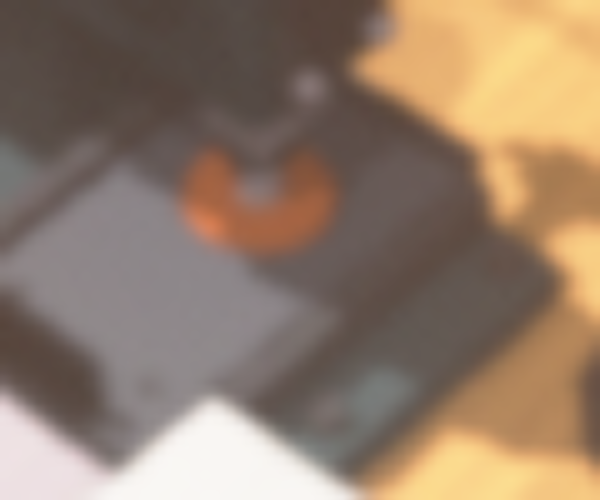

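The zoomed side view shows the punch (about pixel (258,185) in the crop) in the middle of the copper blank. Plate travel measured 125 mm, which matches the expected distance to the stop.

```bash
python3 -c "
from plant import manip
print(manip.job_done())"
```

```text
the job is handed in; nothing more can be done
None
```

The blank is in the nest, the die slide is in against its stop, and the lever is down with the punch resting on the blank. I handed the job in at about 23 s of robot time; no verdict comes back.

- **Blank:** I slid it about 130 mm across the table with the two partly open fingertips behind it, never gripping or lifting it. In the top view it then stood 1.5 mm proud of the slide and about 1 mm from the nest's centre, as it should lying flat. The depth readings were noisy (about 2.5 mm per pixel), so I relied on averages, and the same check in the side view failed for lack of depth data.
- **Slide:** It started about 25 mm in rather than fully out. I pushed it 125 mm until it stopped moving while the force rose to 13 N, which matches the distance left to the stop.
- **Lever:** It started about 0.25 rad down. I pressed the ball from above until it stopped; it did not move further as I pressed up to 28 N in all. After I let go, the ball's centre stayed at about 0.18 m, so the lever is level.
- **Last pictures:** The punch is on the middle of the blank. The billet, flint and tray match the first picture, and the stick and green discs look unmoved. The arm is clear of everything.

The two cameras disagreed by about 3 mm in x; I used the top camera together with contact forces.

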